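Weigh the pail of filling on the beam scale

ROBOT

A 6-joint arm with a two-finger parallel gripper is mounted at the origin on the work surface. World frame = base frame: x ahead of the robot, y to its left, z up, the work surface at z = 0. Lengths are in m, angles in degrees, forces in N, time in s.
With the tool pointing down it reaches from about 0.35 to 0.875 m from the base axis. Payload 4.2 kg.
Tool frame: the origin (TCP) lies midway between the tips of the shut fingers; the grasp point (between the pads) lies 19 mm behind it; z points along the fingers, y is the direction in which the jaws open and shut (so a half turn about z gives the same grasp; the last joint's range is limited). The gripper opens to 87 mm and grips with 3 to 60 N. Pads are 19 mm wide; open, the fingers measure 117 mm over their backs; the gripper's body (75 mm by 190 mm) begins 51 mm behind the grasp point.
Start: joints at [-60.756, 22.042, 0.453, 0, -68.411, -14.817], TCP at [0.156, -0.605, 0.223] pointing down, gripper open.
Joint ranges: [-179.83, 179.83], [-69.29, 118.12], [-61.27, 80.66], [-181.25, 117.63], [-171.15, -9.14], [-177.46, 177.46]. Speed limits (degrees/s): [159.86, 159.86, 180, 180, 180, 180].

INTERFACE

Orientations are given as a 3x3 rotation matrix whose columns are the frame's x, y, z axes.
In Python, from station import sense, capture, finish_job gives the robot as it stands. The module is installed in compiled form; this text tells all that it offers.
- The arm moves only by the shell command python3 -m jog 'ROWS' [OPENING]. ROWS is JSON, a list of rows, each a list of 6 numbers: the shift along the tool's x, y, z in cm, then the turn, a rotation vector about the tool's x, y, z in degrees. In form: [[dx, dy, dz, wx, wy, wz], ...]. A call has exactly 5 rows; each row shifts and turns the commanded pose from where the row before left it, along the tool's axes as they then stand; what a row does not reach is not made up. A row lasts 1/12 s, in which the tool goes at most 41.7 mm and 7.16 degrees, less where a joint would pass 70% of its speed; a pose out of reach is approached as far as the arm can. A call is refused whole if a number of a shift passes 4.17 or a number of a turn 7.16, either way. A call with a gripper value outside its range is refused whole. OPENING is the finger opening in cm, from 0 to 8.7, set as the call begins (- or left out, the last holds). The fingers move at their own pace and stop on an object; the grip force is fixed at half the most. Time passes only in rows, so rows that do not move let the fingers close, or fill a call up. It gives the time, the measured TCP pose, the force and the opening at its end, in the units of the state.
- sense(): the state, without advancing time (a new reading comes with each control period).
- capture(name): name is "side" or "top"; returns a dict with "frame" (420x560x3 uint8, red, green, blue), "fx", "fy", "cx", "cy" (pixels), "world_to_cam" (4x4, takes a point from world to camera coordinates). Camera axes: x right, y up, looking along -z (the intrinsics and any distortion apply to the point x, -y, -z); pixel columns grow to the right and rows downward; lengths in m; the calibration is good to about 2 mm. A picture is of the moment at which its call begins. There is no depth.
- finish_job(): hands the job in, once; it reports no verdict.
The state is a dict: "time_s": time; "joints": joint angles; "joint_velocities": joint speeds; "effort": joint torques, N m; "tcp_pos": TCP position; "ee_rot": TCP orientation; "wrist_force": force on the tool from outside, world axes, zero at the start; "moment": the same for the moment, N m; "gripper_width": opening from 0.0 (shut) to 1.0 (fully open).
Only numpy, scipy, OpenCV 4.12 (cv2) and the standard library are available. Lean on these libraries where they do the work, as an engineer would, in place of code of your own. Each camera call takes 0.05 s, during which the arm holds its last target.

TASK

Weigh the lidded pail of filling on the beam scale: hang it by the bar of its bail in the cradle at the short end of the beam and let go, then slide the poise along the beam until the beam floats level by itself, its pointer at the level marks of the guard. Go gently, without leaning on the beam or forcing the poise, and leave the other things on the board alone.

Things in the scene. Friction and masses are not known exactly. Their poses are not given: they have to be found in the camera images.
- scale: grey and steel counter beam scale, fixed. Origin on the board below the fulcrum; z up; +y points to the short (load) end, -y to the long end with the poise. Base plate 130 mm (x), 18 mm thick, from y = -320 to +130 mm.
- fulcrum (a point): the fulcrum: middle of the scale's knife-edge line (along the scale's x), 250 mm above the board, between two steel posts at x = +-26 mm (14 mm thick in y) that end at 262 mm
- guard (a point): middle of the guard, the steel frame round the beam's tip, 288 mm from the fulcrum, 50 mm wide, ending 250 mm above the board; its two dark level marks are at this height, 210 mm
- beam (a joint): beam tilt (rad) about the fulcrum line: 0 level; negative: load end down, poise end up (poise too near the fulcrum); positive: poise end down (poise too far out). Stops at -0.10 and +0.10. Swings freely, damped, settles in about 1.5 s. Near level 1 mm of poise travel changes the tilt by about 0.006. With no load it floats level with the poise about 70 mm from the fulcrum.
- beam_pointer (a point): pointer tip on the beam's long end, 299 mm from the fulcrum, in the guard; 210 mm above the board when level, up to 30 mm higher or lower at the stops. The beam is a steel bar 8 mm wide, 20 mm high, its middle line 40 mm below the fulcrum, from y = +105 to -275 mm of the scale, with an end plate at the long end.
- beam_drum (a point): centre of the beam's dark counterweight drum (lying along x, 44 mm diameter, 60 mm long), between fulcrum and cradle, 45 mm from the fulcrum; its top is 30 mm below the fulcrum
- beam_cradle (a point): where the pail's bar must lie: middle of the cradle on the beam's short end, 90 mm from the fulcrum and level with it (9 mm up or down at the stops). Two 8 mm prongs 60 mm apart along x, each with an open V notch on top, 23 mm clear at the mouth (in y), whose tips are 14 mm above this point. The prongs stand on a cross piece with its underside 50 mm below this point.
- poise: brass poise, 0.40 kg, a closed collar on the beam bar: block 34 (x) by 56 (y, along the beam) by 42 mm high, with a knob on top. Origin under its centre, 188 mm above the board when level. It has about 2 mm of play; slides with about 1 N. It starts about 70 mm from the fulcrum and can go to 240; balance with the pail lies at 140 to 225 mm. At 200 mm it rises or sinks by up to 20 mm with the beam.
- poise_knob (a point): on the axis of the poise's upright round knob (18 mm diameter, 38 mm high): 58 mm above the poise's underside, 16 mm above the block's top, 22 mm below the knob's top
- pail: steel pail with flat lid, 84 mm diameter (lid 88), 86 mm high with lid, weight unknown (0.3 to 0.7 kg). Origin under its centre, z up. A stiff wire bail stands up from it: two uprights 96 mm apart along x, and a straight bar between their tops along x.
- pail_bar (a point): middle of the bail's bar, 198 mm above the pail's underside, 112 mm above the lid. Bar 8 mm thick along the pail's x, with a black grip sleeve 18 mm diameter, 34 mm long at its middle; the 27 mm of bare bar on either side of the sleeve goes in the notches
- jar: bystander: glass jar with steel lid, 68 mm diameter, 95 mm high; origin under its centre
- dredger: bystander: aluminium flour dredger, 60 mm diameter, 84 mm high; origin under its centre
- cutter: bystander: steel ring cutter, 72 mm diameter, 32 mm high; origin under its centre
- scraper: bystander: dough scraper lying flat, 110 by 90 mm, 18 mm high; origin under the middle of the blade
- pin: bystander: wooden rolling pin along y, 45 mm diameter, 340 mm long; origin under its middle
- bowl: bystander: steel bowl, 130 mm diameter, 55 mm high; origin under its centre
- brush: bystander: pastry brush lying flat; origin under its middle
Things that resemble listed ones, but are neither listed nor needed, are in the scene too. Several things have the shape of the poise; the one meant has the colours described above.

How it is judged (in metres and radians):
On the way:
1. the pail hangs by its bar in the beam's cradle, let go (distance between pail_bar and beam_cradle below 0.012 m and contact force between the fingers and pail below 0.1 N and contact force between pail and scale above 2 N), for 0.3 s.
At the end, for the whole second after the job is handed in: the pail hangs still by its bar in the beam's cradle (bar within 12 mm of the cradle point), and the beam floats at rest within 0.02 rad of level (pointer within about 6 mm of the level marks) (distance between pail_bar and beam_cradle below 0.012 m and contact force between pail and scale above 2 N and linear speed of pail below 0.03 m/s and value of joint beam between -0.02 and 0.02 rad and velocity of joint beam between -0.02 and 0.02 rad/s); the robot touches nothing.
It fails at once if the poise is forced against the beam (more than 18 N) (contact force between poise and scale above 18 N).
It fails at once if the pail is forced or dropped onto the beam (more than 35 N) (contact force between pail and scale above 35 N).
It fails at once if the robot leans on the scale (more than 10 N) (contact force between any of the fingers, the arm and scale above 10 N).
It fails at once if a bystander is moved (more than 30 mm) (distance of any of jar, dredger, cutter, scraper, pin, bowl, brush from where it was at the start of the episode above 0.03 m).
It also fails if it takes over 72 s, if anything falls off the work surface, if the arm or the gripper's body presses on something with over 40 N, if the wrist force passes 120 N, or if a joint passes its speed limit or range.

## Working session

There is one attempt and no reset: what is moved stays moved. The work goes in short steps, Python scripts to look and compute and a shell command to move; the robot and the scene stay as the last step left them, time stands still between calls to the robot, and variables do not carry over. Pictures are saved under pics/ and viewed, and the job is handed in when it is done.

```bash
mkdir -p pics; cat > h.py <<'E'
import numpy as np, cv2
from station import sense, capture
def snap(n,tag):
    c=capture(n); cv2.imwrite(f'pics/{tag}.png',c['frame'][:,:,::-1]); return c
def proj(c,P):
    P=np.atleast_2d(P); q=(c['world_to_cam']@np.c_[P,np.ones(len(P))].T).T
    return np.c_[c['cx']+c['fx']*q[:,0]/-q[:,2], c['cy']-c['fy']*q[:,1]/-q[:,2]]
def ray(c,u,v):
    M=c['world_to_cam'];R=M[:3,:3];o=-R.T@M[:3,3]
    d=R.T@np.array([(u-c['cx'])/c['fx'],-(v-c['cy'])/c['fy'],-1]);return o,d/np.linalg.norm(d)
def onz(c,u,v,z):
    o,d=ray(c,u,v);return o+d*(z-o[2])/d[2]
def tri(c1,p1,c2,p2):
    o1,d1=ray(c1,*p1);o2,d2=ray(c2,*p2)
    s=np.linalg.lstsq(np.c_[d1,-d2],o2-o1,rcond=None)[0]
    a=o1+s[0]*d1;b=o2+s[1]*d2;return (a+b)/2,np.linalg.norm(a-b)
E
python3 - <<'E'
from h import *
import pickle
D={n:snap(n,n+'0') for n in('top','side')}
pickle.dump(D,open('d0.pkl','wb'))
for n,c in D.items():print(n,{k:v for k,v in c.items() if k!='frame'})
print(sense())
E
```

```text
top {'fx': 519.4250972051007, 'fy': 519.4250972051007, 'cx': 274.4396566892137, 'cy': 216.02763696783558, 'world_to_cam': array([[-0.02714757, -0.99948568,  0.01706991, -0.03083027],
       [ 0.99146136, -0.024743  ,  0.12803182, -0.5405658 ],
       [-0.12754361,  0.0203999 ,  0.99162315, -1.48911948],
       [ 0.        ,  0.        ,  0.        ,  1.        ]])}
side {'fx': 444.38329514565936, 'fy': 444.38329514565936, 'cx': 275.73441816693, 'cy': 217.49979360806825, 'world_to_cam': array([[-0.96848601, -0.24809213, -0.02202595,  0.4926229 ],
       [ 0.1379213 , -0.60783474,  0.78199402, -0.20105357],
       [-0.2073947 ,  0.75431242,  0.62289663, -1.42622205],
       [ 0.        ,  0.        ,  0.        ,  1.        ]])}
{'time_s': 0.1, 'joints': array([-6.07587334e+01,  2.20873805e+01,  3.86690344e-01, -2.44052051e-02,
       -6.84126259e+01, -1.48151765e+01]), 'joint_velocities': array([ 0.02002253, -0.1141676 ,  0.16380073,  0.07507489, -0.05605583,
        0.06803174]), 'effort': array([ 6.18031663e-04, -3.91691065e+01,  1.87934375e+01,  4.23186556e+00,
        1.34060482e-02, -7.29618682e-05]), 'tcp_pos': array([ 0.15556404, -0.60476213,  0.2215543 ]), 'ee_rot': array([[-9.68508908e-01, -2.48978131e-01, -6.20483374e-04],
       [-2.48978874e-01,  9.68507014e-01,  1.91916471e-03],
       [ 1.23112456e-04,  2.01321537e-03, -9.99997966e-01]]), 'wrist_force': array([ 0.69987497, -0.05685155, -0.93053381]), 'moment': array([ 0.0126022 , -0.04029681, -0.05167265]), 'gripper_width': 0.9974522858138123}
```

View pics/top0.png

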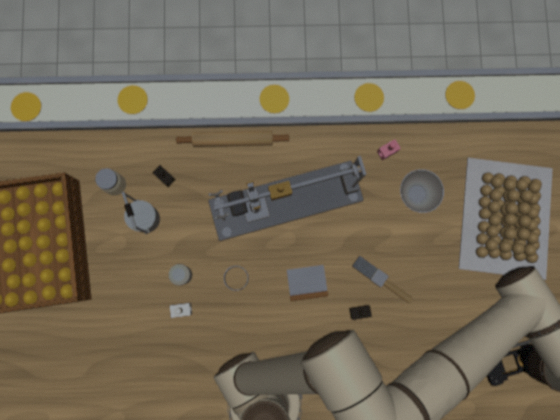

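View pics/side0.png

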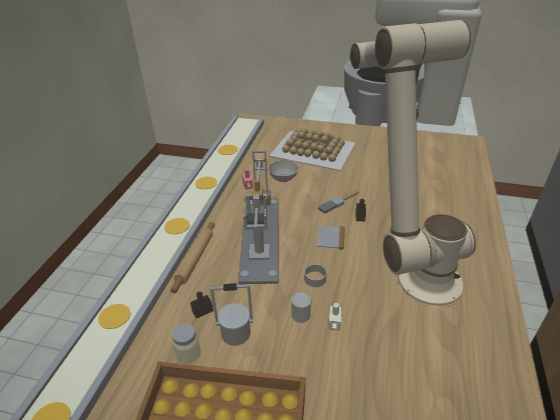

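```bash
python3 - <<'E'
import cv2
a=cv2.imread('pics/top0.png')[130:250,80:380];cv2.imwrite('pics/z1.png',cv2.resize(a,None,fx=2.66,fy=2.66,interpolation=3))
a=cv2.imread('pics/side0.png')[140:365,150:350];cv2.imwrite('pics/z2.png',cv2.resize(a,None,fx=2.66,fy=2.66,interpolation=3))
E
```

```text
(no output)
```

View pics/z1.png

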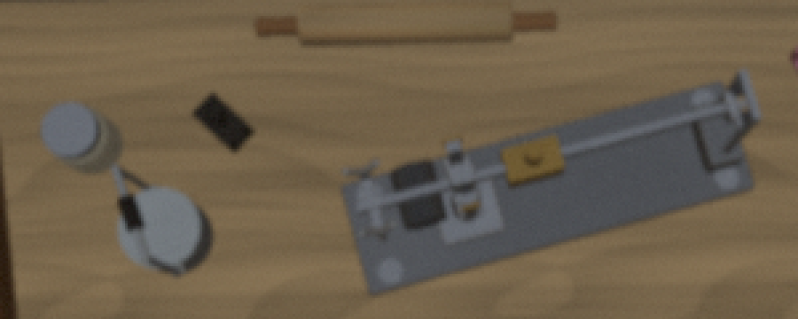

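View pics/z2.png

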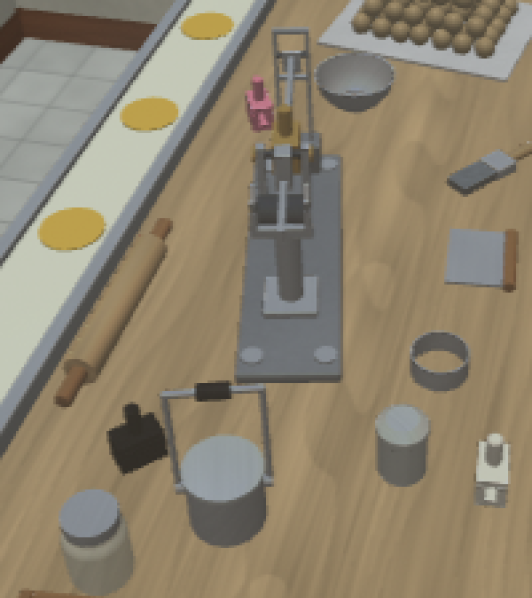

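```bash
python3 - <<'E'
from h import *
import pickle
D=pickle.load(open('d0.pkl','rb'));c=D['top'];s=D['side']
f=lambda u,v:(80+u/2.66,130+v/2.66)
g=lambda u,v:(150+u/2.66,140+v/2.66)
for n,p in dict(LU=(345,185),LL=(372,293),RL=(752,187),RU=(722,84)).items(): print(n,onz(c,*f(*p),.018))
for n,p in dict(LU=(237,378),LL=(341,378),RU=(341,157)).items(): print('s',n,onz(s,*g(*p),.018))
print('sleeve',tri(c,f(129,212),s,g(213,391)))
print('lid top',onz(c,*f(160,227),.086),onz(s,*g(223,467),.086))
print('bar ends',tri(c,f(120,170),s,g(166,393)),tri(c,f(143,258),s,g(266,390)))
print('knob',tri(c,f(534,159),s,g(285,106)))
print('ptr/guard top',tri(c,f(743,75),s,g(274,31)),tri(c,f(755,118),s,g(309,31)))
print('cradle prong tips',tri(c,f(367,172),s,g(262,150)),tri(c,f(378,228),s,g(306,145)))
print('posts',tri(c,f(455,147),s,g(262,140)))
E
```

```text
LU [0.59595177 0.14585331 0.018     ]
LL [0.47418973 0.11739496 0.018     ]
RL [ 0.58254733 -0.31021507  0.018     ]
RU [ 0.70148322 -0.28189598  0.018     ]
s LU [0.58666027 0.16354235 0.018     ]
s LL [0.46555578 0.13517382 0.018     ]
s RU [ 0.57441473 -0.29757353  0.018     ]
sleeve (array([0.54310981, 0.33941467, 0.19311629]), np.float64(0.004804912754898135))
lid top [0.54444263 0.33515584 0.086     ] [0.53718864 0.34584187 0.086     ]
bar ends (array([0.58725438, 0.34981165, 0.18997076]), np.float64(0.001923408693060319)) (array([0.49522209, 0.32527117, 0.19187857]), np.float64(0.009094462223244086))
knob (array([ 0.57740529, -0.05751057,  0.26462551]), np.float64(0.002928923756692549))
ptr/guard top (array([ 0.65675269, -0.26361998,  0.24177091]), np.float64(0.0019861770608713396)) (array([ 0.61201913, -0.27344279,  0.24201265]), np.float64(0.005986169314025409))
cradle prong tips (array([0.55874788, 0.09516756, 0.31024237]), np.float64(0.0013805155380685638)) (array([0.50899042, 0.08589131, 0.31772157]), np.float64(0.003860491685993396))
posts (array([0.58732334, 0.01590955, 0.26441543]), np.float64(0.003857162273829738))
```

```bash
python3 - <<'E'
import cv2
def z(n,x0,y0,x1,y1,k,o):
    a=cv2.imread(f'pics/{n}0.png')[y0:y1,x0:x1];cv2.imwrite(f'pics/{o}.png',cv2.resize(a,None,fx=k,fy=k,interpolation=3))
z('top',90,160,170,240,7,'a1'); z('side',195,270,275,350,7,'a2')
z('top',205,160,285,240,7,'a3'); z('side',235,140,285,260,5,'a4')
E
```

```text
(no output)
```

View pics/a1.png

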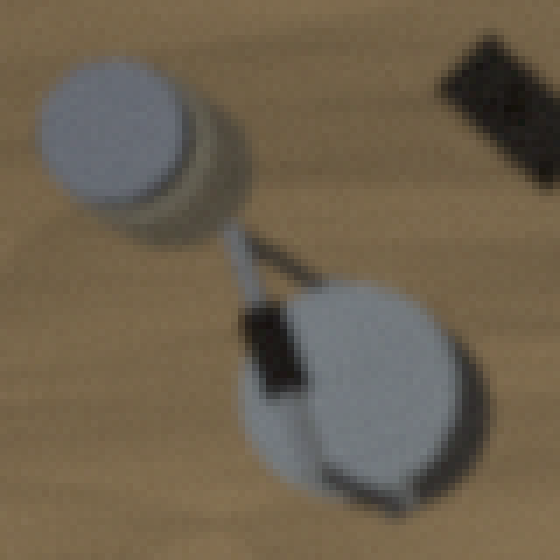

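View pics/a2.png

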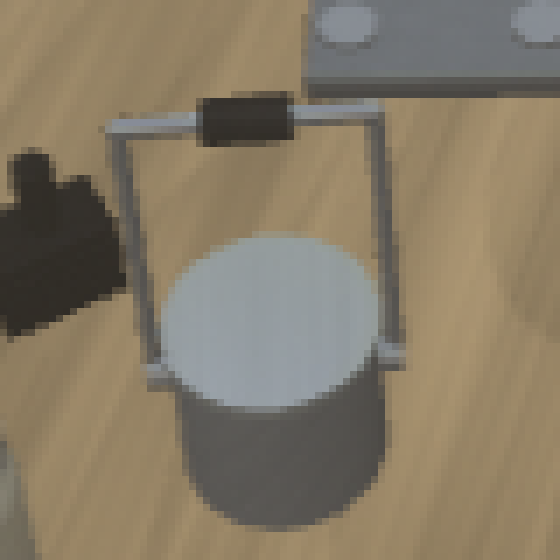

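View pics/a3.png

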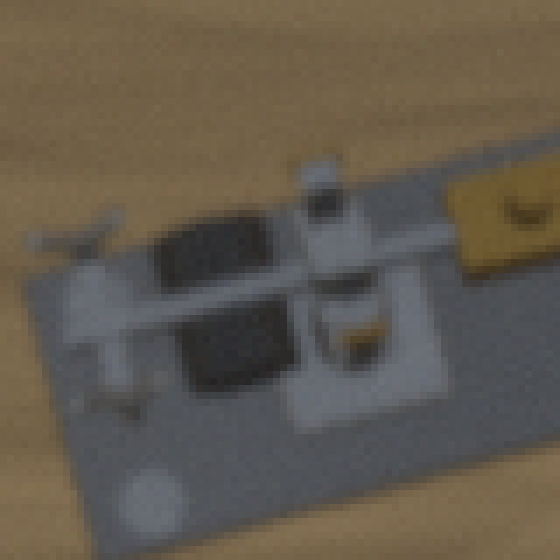

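View pics/a4.png

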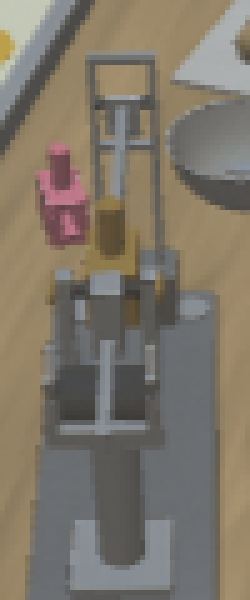

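```bash
python3 - <<'E'
from h import *
import pickle
D=pickle.load(open('d0.pkl','rb'));c=D['top'];s=D['side']
A=lambda x0,y0,k:(lambda u,v:(x0-.5+(u+.5)/k,y0-.5+(v+.5)/k))
a1=A(90,160,7);a2=A(195,270,7);a3=A(205,160,7);a4=A(235,140,5)
print('sleeve',tri(c,a1(272,350),s,a2(247,119)))
print('sleeve198',onz(c,*a1(272,350),.198),onz(s,*a2(247,119),.198))
print('barend hi',onz(c,*a1(235,232),.198),onz(s,*a2(112,128),.198))
print('barend lo',onz(c,*a1(310,478),.198),onz(s,*a2(380,107),.198))
print('lid',onz(c,*a1(350,392),.086),onz(s,*a2(270,322),.086))
print('base LU z18',onz(s,*a2(308,80),.018),'z0',onz(s,*a2(308,94),0),onz(c,*a3(28,280),.018))
print('LL',onz(c,*a3(97,557),.018))
# cam pos
for k in(c,s):
  M=k['world_to_cam'];print(-M[:3,:3].T@M[:3,3])
# model
LU=onz(c,*a3(28,280),.018);LL=onz(c,*a3(97,557),.018);f=lambda u,v:(80+u/2.66,130+v/2.66)
RL=onz(c,*f(752,187),.018)
yd=(LL-RL)[:2];L=np.linalg.norm(yd);yd/=L;print('len',L,np.linalg.norm((LU-LL)[:2]),'ang',np.degrees(np.arctan2(yd[1],yd[0])))
E
```

```text
sleeve (array([0.54343727, 0.33928693, 0.19446641]), np.float64(0.0044308131819312))
sleeve198 [0.54510284 0.33892715 0.198     ] [0.53978371 0.34222543 0.198     ]
barend hi [0.59006877 0.35309261 0.198     ] [0.58727335 0.35797739 0.198     ]
barend lo [0.49675144 0.32447773 0.198     ] [0.49329701 0.32514496 0.198     ]
lid [0.54381933 0.33677884 0.086     ] [0.53903856 0.34630747 0.086     ]
base LU z18 [0.58978761 0.15936252 0.018     ] z0 [0.5936452  0.15185869 0.        ] [0.59596551 0.14919935 0.018     ]
LL [0.47727109 0.12153076 0.018     ]
[ 0.34518546 -0.01381174  1.54638125]
[0.20903706 1.07582553 1.05646209]
len 0.4443957007725871 0.12187663682003226 ang 103.70350047248053
```

```bash
R='[[-2.7,1.4,-1.3,0,0,0],[-2.7,1.4,-1.3,0,0,0],[-2.7,1.4,-1.3,0,0,0],[-2.7,1.4,-1.3,0,0,0],[-2.7,1.4,-1.3,0,0,0]]'; echo>/dev/null
python3 -m jog '[[-2.7,1.4,-1.4,0,0,0],[-2.7,1.4,-1.4,0,0,0],[-2.7,1.4,-1.4,0,0,0],[-2.7,1.4,-1.4,0,0,0],[-2.7,1.4,-1.4,0,0,0]]'
python3 -m jog '[[-2.7,1.4,-1.4,0,0,0],[-2.7,1.4,-1.4,0,0,0],[-2.7,1.4,-1.4,0,0,0],[-2.7,1.4,-1.4,0,0,0],[-2.7,1.4,-1.4,0,0,0]]'
python3 -m jog '[[-2.7,1.4,-1.4,0,0,0],[-2.7,1.4,-1.4,0,0,0],[-2.7,1.4,-1.4,0,0,0],[-2.7,1.4,-1.4,0,0,0],[0,0,0,0,0,0]]'
```

```text
time_s: 0.52
tcp_pos: [0.2697, -0.5026, 0.2926]
ee_rot: [[-0.969, -0.249, -0.001], [-0.249, 0.969, 0.001], [0.0, 0.001, -1.0]]
wrist_force: [0.6, -0.2, -0.6]
gripper_width: 1.0
time_s: 0.93
tcp_pos: [0.3831, -0.401, 0.3629]
ee_rot: [[-0.968, -0.249, -0.0], [-0.249, 0.968, 0.001], [0.0, 0.001, -1.0]]
wrist_force: [-0.2, 0.2, 0.4]
gripper_width: 1.001
time_s: 1.35
tcp_pos: [0.4767, -0.3188, 0.4202]
ee_rot: [[-0.967, -0.254, 0.004], [-0.254, 0.967, -0.001], [-0.003, -0.002, -1.0]]
wrist_force: [0.5, -0.6, -0.8]
gripper_width: 1.003
```

```bash

python3 -m jog '[[-1.35,3.7,0,0,0,0],[-1.35,3.7,0,0,0,0],[-1.35,3.7,0,0,0,0],[-1.35,3.7,0,0,0,0],[-1.35,3.7,0,0,0,0]]' >/dev/null
python3 -m jog '[[-1.35,3.7,0,0,0,0],[-1.35,3.7,0,0,0,0],[-1.35,3.7,0,0,0,0],[-1.35,3.7,0,0,0,0],[-1.35,3.7,0,0,0,0]]' 
python3 -m jog '[[-1.35,3.7,0,0,0,0],[-1.35,3.7,0,0,0,0],[-1.35,3.7,0,0,0,0],[-1.35,3.7,0,0,0,0],[-1.35,3.7,0,0,0,0]]' 
python3 -m jog '[[-1.35,3.7,1.5,0,0,0],[-1.35,3.7,1.5,0,0,0],[0,0,2,0,0,0],[0,0,2,0,0,0],[0,0,0,0,0,0]]' 
python3 - <<'E'
from h import *
import pickle
D={n:snap(n,n+'1') for n in('top','side')}
pickle.dump(D,open('d1.pkl','wb'))
st=sense();print(st['tcp_pos'],st['ee_rot'],[proj(D[n],st['tcp_pos']) for n in D])
a=cv2.imread('pics/top1.png')[150:250,80:180];b=cv2.imread('pics/side1.png')[220:320,180:280]
cv2.imwrite('pics/b1.png',np.hstack([cv2.resize(x,(400,400),interpolation=3) for x in(a,b)]))
E
```

```text
time_s: 2.18
tcp_pos: [0.5109, 0.0723, 0.4183]
ee_rot: [[-0.968, -0.249, -0.001], [-0.249, 0.968, -0.0], [0.001, 0.0, -1.0]]
wrist_force: [1.0, -0.6, -0.4]
gripper_width: 1.001
time_s: 2.6
tcp_pos: [0.5304, 0.2682, 0.4181]
ee_rot: [[-0.968, -0.249, -0.001], [-0.249, 0.968, -0.001], [0.001, -0.0, -1.0]]
wrist_force: [0.8, 0.3, 1.4]
gripper_width: 0.999
time_s: 3.02
tcp_pos: [0.5366, 0.3439, 0.3426]
ee_rot: [[-0.968, -0.25, -0.009], [-0.25, 0.968, -0.007], [0.011, -0.004, -1.0]]
wrist_force: [-0.8, 0.0, -0.6]
gripper_width: 0.999
[0.538489   0.34366682 0.34838144] [[-0.9685025  -0.24900161 -0.00104933]
 [-0.24899929  0.9685017  -0.00195268]
 [ 0.0015025  -0.00162989 -0.99999754]] [array([[109.39246555, 203.34683797]]), array([[224.73947289, 243.97236479]])]
```

View pics/b1.png

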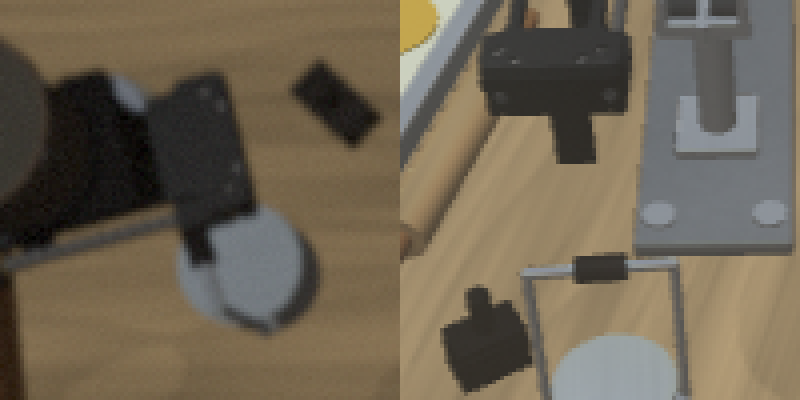

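View pics/side1.png

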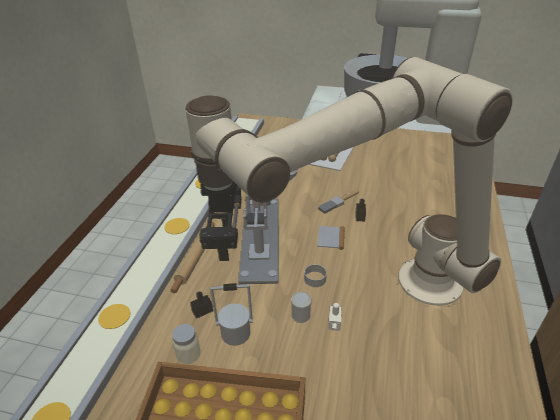

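```bash
python3 - <<'E'
from h import *
import pickle
D=pickle.load(open('d1.pkl','rb'));s=D['side'];c=D['top']
st=sense();p=st['tcp_pos'];R=st['ee_rot']
for w in(.0435,.0585): print(w,proj(s,p+R[:,1]*w),proj(s,p-R[:,1]*w),proj(c,p-R[:,1]*w),proj(c,p+R[:,1]*w))
print(p)
E
```

```text
0.0435 [[223.07044735 256.59088056]] [[226.30496921 232.13657223]] [[127.67671802 198.29771836]] [[ 91.04223917 208.414176  ]]
0.0585 [[222.46903365 261.13781418]] [[226.82251781 228.22369307]] [[133.96639995 196.56084908]] [[ 84.69921299 210.16577607]]
[0.538489   0.34366682 0.34838144]
```

```bash

python3 -m jog '[[-0.34,-0.47,0,0,0,0],[0,0,2.5,0,0,0],[0,0,3,0,0,0],[0,0,3,0,0,0],[0,0,2.5,0,0,0]]' >/dev/null
python3 -m jog '[[0,0,2.5,0,0,0],[0,0,2,0,0,0],[0,0,1.2,0,0,0],[0,0,0,0,0,0],[0,0,0,0,0,0]]' 
python3 - <<'E'
from h import *
D={n:snap(n,n+'2') for n in('top','side')}
a=cv2.imread('pics/top2.png')[150:250,80:180];b=cv2.imread('pics/side2.png')[250:350,180:280]
cv2.imwrite('pics/b2.png',np.hstack([cv2.resize(x,(400,400),interpolation=3) for x in(a,b)]))
print(sense()['tcp_pos'])
E
```

```text
time_s: 3.95
tcp_pos: [0.544, 0.3403, 0.1833]
ee_rot: [[-0.969, -0.249, 0.002], [-0.249, 0.969, 0.001], [-0.002, 0.0, -1.0]]
wrist_force: [-1.0, -0.1, -0.0]
gripper_width: 1.003
[0.54424375 0.34092132 0.18438849]
```

View pics/b2.png

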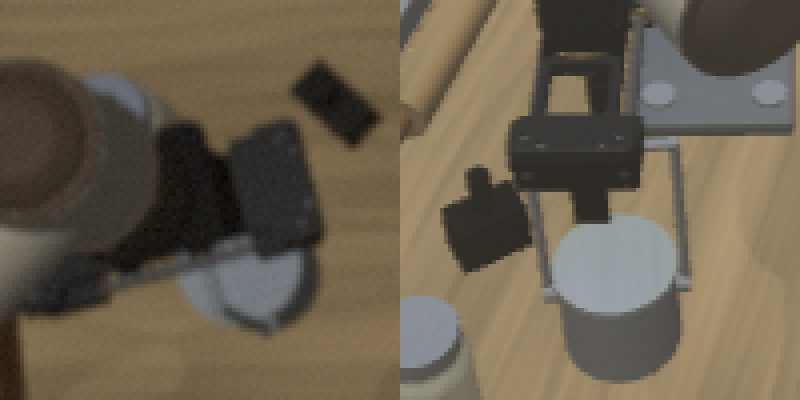

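```bash

python3 -m jog '[[0,0,0.3,0,0,0],[0,0,0,0,0,0],[0,0,0,0,0,0],[0,0,0,0,0,0],[0,0,0,0,0,0]]' 0.5
python3 -m jog '[[0,0,0,0,0,0],[0,0,0,0,0,0],[0,0,0,0,0,0],[0,0,0,0,0,0],[0,0,0,0,0,0]]' 
python3 -m jog '[[0,0,0,0,0,0],[0,0,0,0,0,0],[0,0,0,0,0,0],[0,0,-0.2,0,0,0],[0,0,-0.3,0,0,0]]' 
python3 -m jog '[[0,0,-0.8,0,0,0],[0,0,-1.5,0,0,0],[0,0,-2,0,0,0],[0,0,-2,0,0,0],[0,0,-2,0,0,0]]' 
python3 -m jog '[[0,0,-2,0,0,0],[0,0,-1.5,0,0,0],[0,0,-1,0,0,0],[0,0,-0.5,0,0,0],[0,0,0,0,0,0]]' 
python3 - <<'E'
from h import *
D={n:snap(n,n+'3') for n in('top','side')}
a=cv2.imread('pics/top3.png')[150:250,80:180];b=cv2.imread('pics/side3.png')[200:320,170:290]
cv2.imwrite('pics/b3.png',np.hstack([cv2.resize(x,(400,400),interpolation=3) for x in(a,b)]))
print(sense()['tcp_pos'])
E
```

```text
time_s: 4.47
tcp_pos: [0.543, 0.3406, 0.1792]
ee_rot: [[-0.968, -0.249, 0.0], [-0.249, 0.968, 0.0], [-0.0, 0.0, -1.0]]
wrist_force: [-0.9, -0.2, -0.5]
gripper_width: 0.711
time_s: 4.88
tcp_pos: [0.5429, 0.3405, 0.1789]
ee_rot: [[-0.968, -0.249, -0.0], [-0.249, 0.968, -0.0], [0.0, -0.0, -1.0]]
wrist_force: [-0.2, -0.2, 0.1]
gripper_width: 0.323
time_s: 5.3
tcp_pos: [0.5418, 0.3398, 0.1823]
ee_rot: [[-0.969, -0.249, -0.003], [-0.249, 0.969, -0.002], [0.004, -0.001, -1.0]]
wrist_force: [-0.3, -0.7, -4.1]
gripper_width: 0.197
time_s: 5.72
tcp_pos: [0.5425, 0.3402, 0.2677]
ee_rot: [[-0.968, -0.249, -0.001], [-0.249, 0.968, -0.001], [0.001, -0.0, -1.0]]
wrist_force: [-0.0, 0.8, -4.3]
gripper_width: 0.196
time_s: 6.13
tcp_pos: [0.543, 0.3406, 0.3179]
ee_rot: [[-0.968, -0.249, 0.001], [-0.249, 0.968, 0.001], [-0.001, 0.001, -1.0]]
wrist_force: [0.1, 0.5, -4.3]
gripper_width: 0.197
[0.54239506 0.34024967 0.31565514]
```

View pics/b3.png

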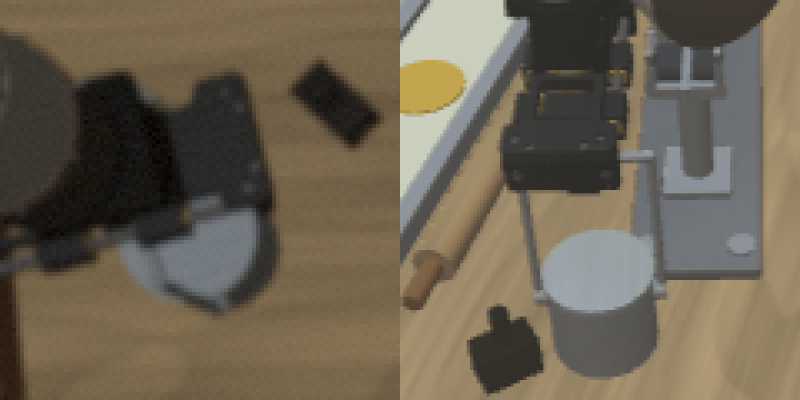

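```bash
python3 - <<'E'
from h import *
import pickle
D=pickle.load(open('d0.pkl','rb'));c=D['top'];s=D['side']
o=np.array([.5667,.0369]);y=np.array([np.cos(np.radians(103.74)),np.sin(np.radians(103.74))]);x=np.array([y[1],-y[0]])
def W(px,py,z): return np.r_[o+x*px+y*py,z]
pts={}
for sx in(-30,30):
  for dy in(-14,0,14):
    pts[f'p{sx}{dy}']=W(sx/1e3,.09+dy/1e3,.264 if dy else .25)
pts['f']=W(0,0,.25)
for sx in(-26,26): pts[f'post{sx}']=W(sx/1e3,0,.262)
for sx in(-25,25): pts[f'g{sx}']=W(sx/1e3,-.288,.25)
for sx in(-65,65):
  for yy in(130,-320): pts[f'c{sx}{yy}']=W(sx/1e3,yy/1e3,.018)
ims=[]
for n,(x0,y0,w,h,k) in dict(top=(200,150,180,100,4.4),side=(225,140,70,145,4)).items():
  a=cv2.imread(f'pics/{n}0.png')[y0:y0+h,x0:x0+w];a=cv2.resize(a,None,fx=k,fy=k,interpolation=3);a=cv2.convertScaleAbs(a,alpha=1.6)
  for q in pts.values():
    u,v=proj(D[n],q)[0];cv2.circle(a,(int((u-x0+.5)*k),int((v-y0+.5)*k)),3,(0,0,255),1)
  cv2.imwrite(f'pics/m_{n}.png',a)
E
```

```text
(no output)
```

View pics/m_top.png

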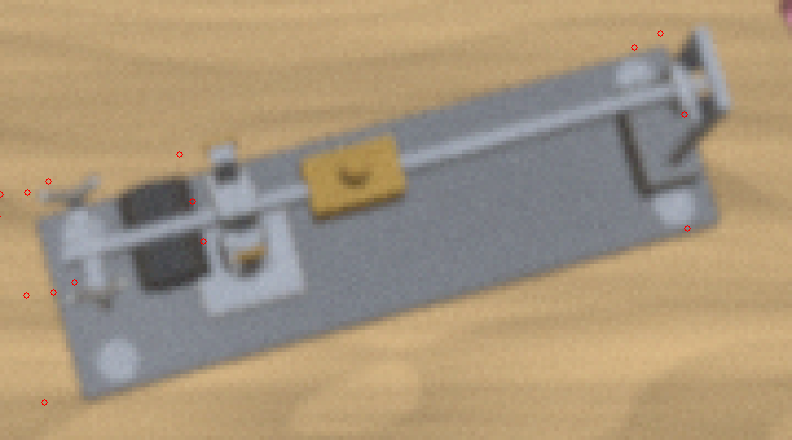

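View pics/m_side.png

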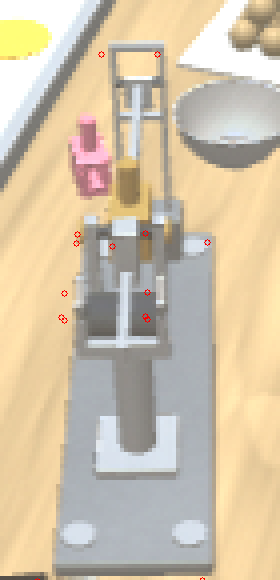

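```bash
cat > ov.py <<'E'
from h import *
import pickle,sys
D=pickle.load(open('d0.pkl','rb'))
def ov(o,ang,tag,D=D,src='0'):
  o=np.array(o);y=np.array([np.cos(np.radians(ang)),np.sin(np.radians(ang))]);x=np.array([y[1],-y[0]])
  W=lambda px,py,z: np.r_[o+x*px/1e3+y*py/1e3,z/1e3]
  pts=[W(sx,90+dy,264 if dy else 250) for sx in(-30,30) for dy in(-14,0,14)]+[W(sx,0,262) for sx in(-26,26)]+[W(sx,-288,250) for sx in(-25,25)]+[W(sx,yy,18) for sx in(-65,65) for yy in(130,-320)]
  for n,(x0,y0,w,h,k) in dict(top=(200,150,180,100,4.4),side=(225,140,70,145,4)).items():
    a=cv2.imread(f'pics/{n}{src}.png')[y0:y0+h,x0:x0+w];a=cv2.resize(a,None,fx=k,fy=k,interpolation=3);a=cv2.convertScaleAbs(a,alpha=1.6)
    for q in pts:
      u,v=proj(D[n],q)[0];cv2.circle(a,(int((u-x0+.5)*k),int((v-y0+.5)*k)),3,(0,0,255),1)
    cv2.imwrite(f'pics/m_{n}{tag}.png',a)
E
python3 -c "
from ov import *
ov((.5667,.0119),103.74,'b')"
```

```text
(no output)
```

View pics/m_topb.png

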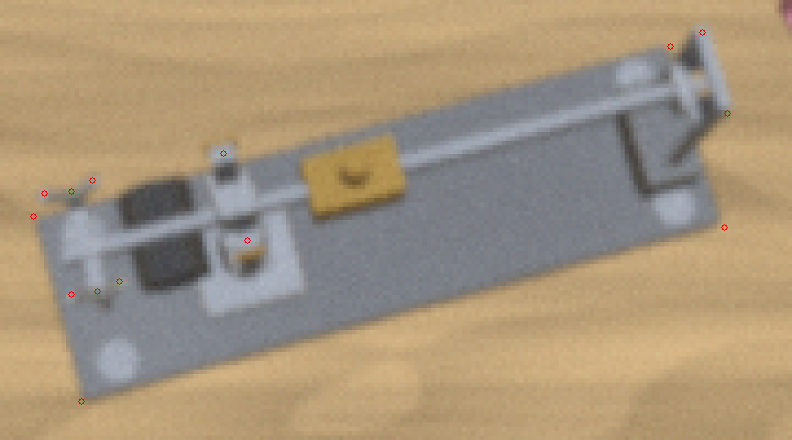

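View pics/m_sideb.png

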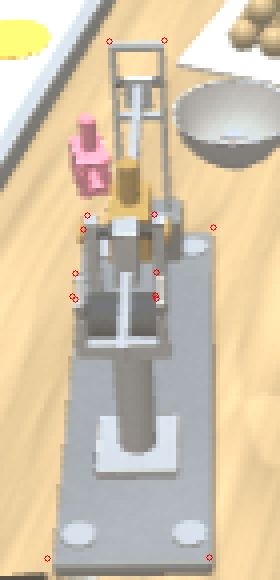

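```bash

python3 -m jog '[[0.2,-0.5,0,0,0,0],[0.4,-1.3,0.3,0,0,0],[0.7,-2.1,0.6,0,0,0],[0.8,-2.5,0.8,0,0,0],[0.8,-2.5,0.8,0,0,0]]' >/dev/null
python3 -m jog '[[0.8,-2.5,0.8,0,0,0],[0.8,-2.5,0.8,0,0,0],[0.6,-2,0.6,0,0,0],[0.4,-1.2,0.3,0,0,0],[0.2,-0.35,0.1,0,0,0]]' 
python3 -m jog '[[0,0,0,0,0,0],[0,0,0,0,0,0],[0,0,0,0,0,0],[0,0,0,0,0,0],[0,0,0,0,0,0]]' 
python3 - <<'E'
from h import *
D={n:snap(n,n+'4') for n in('top','side')}
a=cv2.imread('pics/top4.png')[150:250,150:250];b=cv2.imread('pics/side4.png')[150:300,180:330]
cv2.imwrite('pics/b4.png',np.hstack([cv2.resize(x,(400,400),interpolation=3) for x in(a,b)]))
print(sense()['tcp_pos'])
E
```

```text
time_s: 7.07
tcp_pos: [0.5303, 0.1549, 0.2649]
ee_rot: [[-0.969, -0.247, -0.002], [-0.247, 0.969, -0.002], [0.003, -0.001, -1.0]]
wrist_force: [-0.2, -0.1, -4.2]
gripper_width: 0.2
time_s: 7.48
tcp_pos: [0.5313, 0.1582, 0.266]
ee_rot: [[-0.968, -0.25, 0.0], [-0.25, 0.968, 0.0], [-0.0, 0.0, -1.0]]
wrist_force: [-0.2, 0.1, -4.2]
gripper_width: 0.2
[0.53123107 0.15790407 0.26589897]
```

View pics/b4.png

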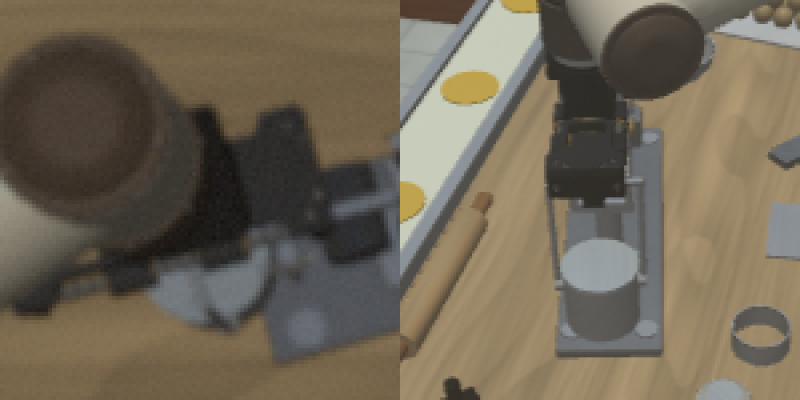

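```bash
python3 - <<'E'
from h import *
import pickle
D={n:snap(n,n+'5') for n in('top','side')}
pickle.dump(D,open('d5.pkl','wb'))
s=D['side']
a=cv2.imread('pics/side5.png')[190:280,225:295];cv2.imwrite('pics/b5.png',cv2.resize(a,None,fx=6,fy=6,interpolation=3))
st=sense();p=st['tcp_pos'];R=st['ee_rot']
bar=p+np.r_[0,0,.0185]
k=lambda q:(proj(s,q)[0]-[225,190]+.5)*6
print([k(bar+R[:,0]*w) for w in(-.048,.048)],[k(bar+R[:,0]*w-np.r_[0,0,.112]) for w in(-.048,.048)])
E
```

```text
[array([ 59.81237775, 172.45881625]), array([265.99285723, 168.72480135])] [array([ 78.00955501, 350.39035045]), array([273.22215383, 347.01730977])]
```

View pics/b5.png

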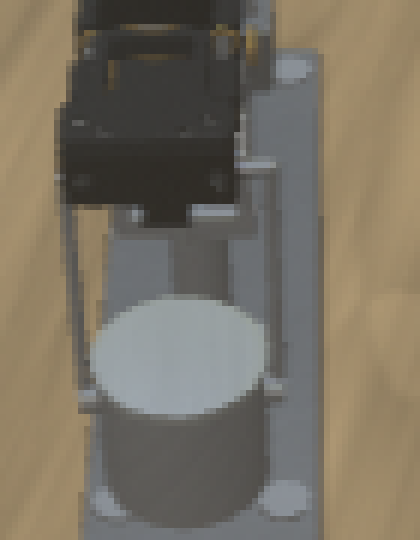

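```bash
python3 - <<'E'
from h import *
import pickle
D=pickle.load(open('d5.pkl','rb'))
st=sense();p=st['tcp_pos'];R=st['ee_rot'];bar=p+np.r_[0,0,.0185]
t=np.linspace(0,6.28,60)
lid=[bar+np.r_[.044*np.cos(a),.044*np.sin(a),-.112] for a in t]
bb=[bar+R[:,0]*w for w in np.linspace(-.048,.048,9)]
ims=[]
for n,(x0,y0,k) in dict(top=(160,170,5),side=(215,200,5)).items():
  a=cv2.imread(f'pics/{n}5.png')[y0:y0+80,x0:x0+80];a=cv2.convertScaleAbs(cv2.resize(a,None,fx=k,fy=k,interpolation=3),alpha=1.6)
  for q in lid+bb:
    u,v=proj(D[n],q)[0];cv2.circle(a,(int((u-x0+.5)*k),int((v-y0+.5)*k)),1,(0,0,255),-1)
  ims.append(a)
cv2.imwrite('pics/b6.png',np.hstack(ims))
E
```

```text
(no output)
```

View pics/b6.png

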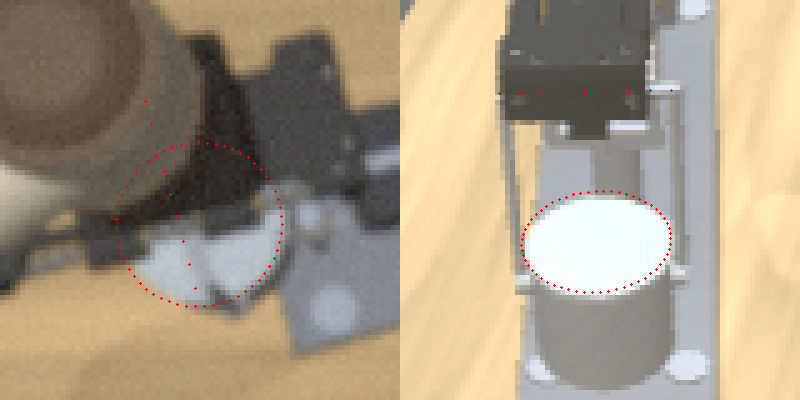

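```bash

python3 -m jog '[[0,-0.3,0,0,0,0],[0,-0.7,0,0,0,0],[0,-1,0,0,0,0],[0,-1,0,0,0,0],[0,-1,0.2,0,0,0]]' >/dev/null
python3 -m jog '[[0,-0.8,0.2,0,0,0],[0,-0.5,0.2,0,0,0],[0,-0.3,0.2,0,0,0],[0,0,0,0,0,0],[0,0,0,0,0,0]]' 
python3 - <<'E'
from h import *
import pickle
D={n:snap(n,n+'7') for n in('top','side')}
pickle.dump(D,open('d7.pkl','wb'))
st=sense();print(st['tcp_pos'],st['wrist_force'])
a=cv2.imread('pics/side7.png')[170:260,225:295];cv2.imwrite('pics/b7.png',cv2.convertScaleAbs(cv2.resize(a,None,fx=6.5,fy=6.5,interpolation=3),alpha=1.8))
a=cv2.imread('pics/top7.png')[160:240,190:270];cv2.imwrite('pics/b8.png',cv2.convertScaleAbs(cv2.resize(a,None,fx=6,fy=6,interpolation=3),alpha=1.8))
E
```

```text
time_s: 8.52
tcp_pos: [0.5451, 0.1029, 0.2576]
ee_rot: [[-0.969, -0.249, -0.0], [-0.249, 0.969, -0.0], [0.0, 0.0, -1.0]]
wrist_force: [-0.6, 0.3, -4.2]
gripper_width: 0.198
[0.54517764 0.10333119 0.25794576] [ 0.52845729  0.23867604 -4.60671167]
```

View pics/b7.png

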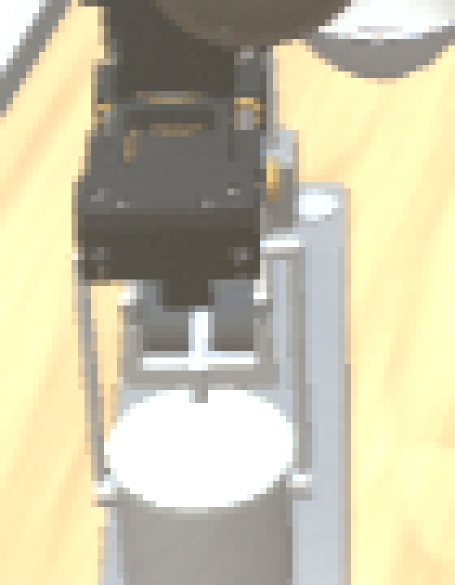

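View pics/b8.png

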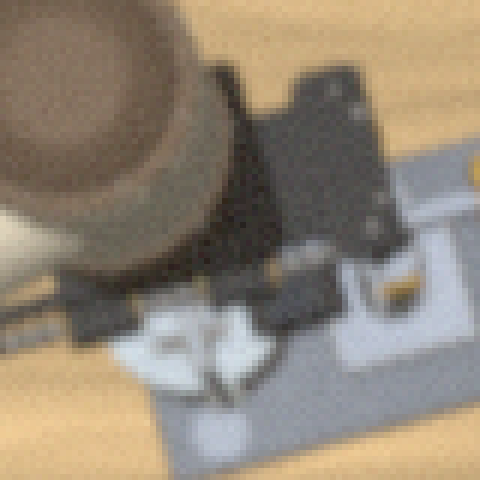

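```bash
python3 - <<'E'
from h import *
import pickle
D=pickle.load(open('d7.pkl','rb'));c=D['top']
st=sense();p=st['tcp_pos'];R=st['ee_rot'];bar=p+np.r_[0,0,.0185]
ims=[]
for n in('0','7'):
  a=cv2.imread(f'pics/top{n}.png')[195:230,205:240]
  a=cv2.convertScaleAbs(cv2.resize(a,(400,400),interpolation=2),alpha=1.6)
  for i in range(0,400,57): cv2.putText(a,str(205+i*35//400),(i,10),0,.35,(0,0,255));cv2.line(a,(i,12),(i,18),(0,0,255))
  ims.append(a)
for w in np.linspace(-.048,.048,13):
  u,v=proj(c,bar-R[:,0]*w)[0];print(round(w,3),u,v)
  cv2.circle(ims[1],(int((u-205+.5)*400/35),int((v-195+.5)*400/35)),2,(0,0,255),-1)
cv2.imwrite('pics/b9.png',np.hstack(ims))
E
```

```text
-0.048 221.16143083873476 221.31480545922528
-0.04 220.30429417436207 218.20836737220102
-0.032 219.4484256157651 215.1065251591415
-0.024 218.59382235084226 212.00926862841712
-0.016 217.74048157580046 208.9165876185099
-0.008 216.8884004951246 205.82847199790288
0.0 216.03757632154682 202.7449116649688
0.008 215.18800627601624 199.66589654786065
0.016 214.33968758766864 196.5914166044013
0.024 213.49261749379644 193.52146182197512
0.032 212.64679323981863 190.45602221741848
0.04 211.80221207925086 187.39508783691215
0.048 210.95887127367584 184.3386487558733
```

View pics/b9.png

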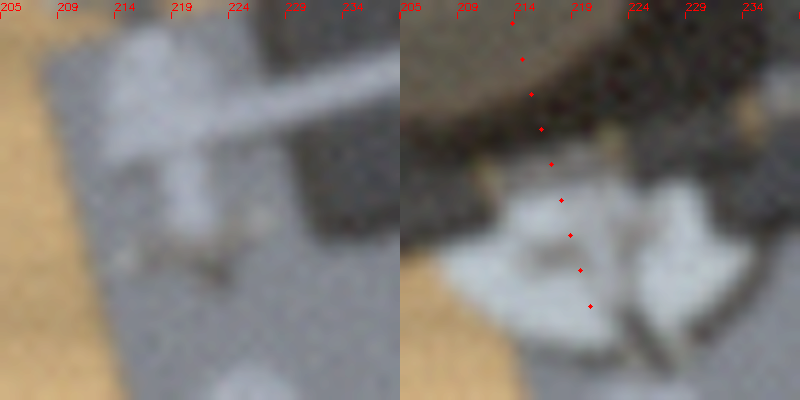

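```bash

python3 -m jog '[[0,0.2,0,0,0,0],[0,0.2,0.2,0,0,0],[0,0,0.3,0,0,0],[0,0,0.3,0,0,0],[0,0,0,0,0,0]]' 
python3 -m jog '[[0,0,0.2,0,0,0],[0,0,0.2,0,0,0],[0,0,0.2,0,0,0],[0,0,0.2,0,0,0],[0,0,0,0,0,0]]' 
python3 - <<'E'
from h import *
import pickle
D={n:snap(n,n+'10') for n in('top','side')}
st=sense();print(st['tcp_pos'],st['wrist_force'])
ims=[]
for n in('0','10'):
  a=cv2.imread(f'pics/top{n}.png')[195:230,205:240]
  ims.append(cv2.convertScaleAbs(cv2.resize(a,(400,400),interpolation=2),alpha=1.6))
cv2.imwrite('pics/b10.png',np.hstack(ims))
a=cv2.imread('pics/side10.png')[170:260,225:295];cv2.imwrite('pics/b11.png',cv2.convertScaleAbs(cv2.resize(a,None,fx=6.5,fy=6.5,interpolation=3),alpha=1.8))
E
```

```text
time_s: 9.03
tcp_pos: [0.5436, 0.107, 0.2489]
ee_rot: [[-0.968, -0.249, -0.002], [-0.249, 0.968, -0.0], [0.002, -0.0, -1.0]]
wrist_force: [-1.5, -0.1, -4.7]
gripper_width: 0.203
time_s: 9.45
tcp_pos: [0.5438, 0.1068, 0.2413]
ee_rot: [[-0.969, -0.249, -0.001], [-0.249, 0.969, -0.0], [0.001, -0.0, -1.0]]
wrist_force: [0.7, -0.4, -4.0]
gripper_width: 0.202
[0.54410801 0.10685359 0.24180111] [-0.19805158  0.14113405 -5.06454785]
```

View pics/b10.png

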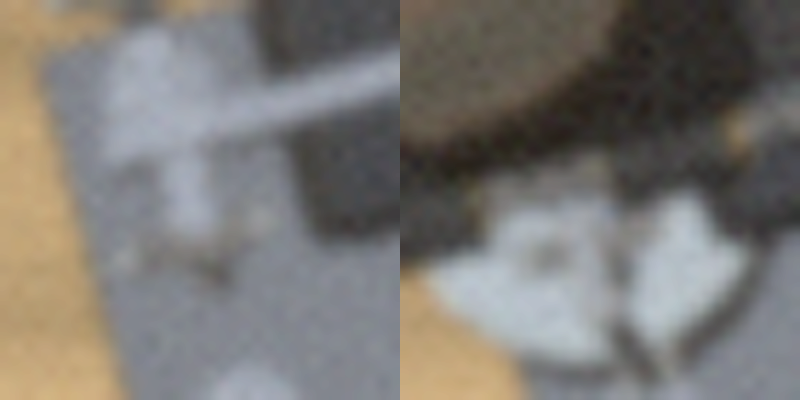

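View pics/b11.png

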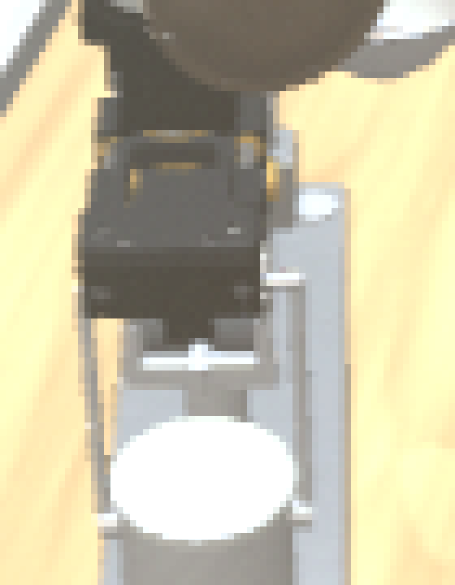

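```bash

python3 -m jog '[[0,0,0.2,0,0,0],[0,0,0.2,0,0,0],[0,0,0.2,0,0,0],[0,0,0.1,0,0,0],[0,0,0,0,0,0]]' 
python3 -m jog '[[0,0,0.2,0,0,0],[0,0,0.2,0,0,0],[0,0,0.1,0,0,0],[0,0,0.1,0,0,0],[0,0,0,0,0,0]]' 
python3 -m jog '[[0,0,0.1,0,0,0],[0,0,0.1,0,0,0],[0,0,0.1,0,0,0],[0,0,0,0,0,0],[0,0,0,0,0,0]]' 
python3 - <<'E'
from h import *
import pickle
D={n:snap(n,n+'12') for n in('top','side')}
st=sense();print(st['tcp_pos'],st['wrist_force'])
ims=[]
for n in('0','12'):
  a=cv2.imread(f'pics/top{n}.png')[195:230,205:240]
  ims.append(cv2.convertScaleAbs(cv2.resize(a,(400,400),interpolation=2),alpha=1.6))
cv2.imwrite('pics/b12.png',np.hstack(ims))
a=cv2.imread('pics/side12.png')[170:260,225:295];cv2.imwrite('pics/b13.png',cv2.convertScaleAbs(cv2.resize(a,None,fx=6.5,fy=6.5,interpolation=3),alpha=1.8))
E
```

```text
time_s: 9.97
tcp_pos: [0.5439, 0.1068, 0.2345]
ee_rot: [[-0.968, -0.249, -0.001], [-0.249, 0.968, -0.0], [0.001, -0.0, -1.0]]
wrist_force: [-0.1, -0.7, -4.4]
gripper_width: 0.194
time_s: 10.38
tcp_pos: [0.5442, 0.1067, 0.2287]
ee_rot: [[-0.968, -0.249, -0.0], [-0.249, 0.968, -0.0], [0.0, -0.0, -1.0]]
wrist_force: [1.0, -2.3, -3.1]
gripper_width: 0.196
time_s: 10.8
tcp_pos: [0.5451, 0.1067, 0.2268]
ee_rot: [[-0.968, -0.249, 0.003], [-0.249, 0.968, -0.0], [-0.002, -0.001, -1.0]]
wrist_force: [2.1, -4.3, -0.7]
gripper_width: 0.199
[0.54504192 0.10669087 0.22667256] [ 3.5325316  -5.36580958  0.47771988]
```

View pics/b13.png

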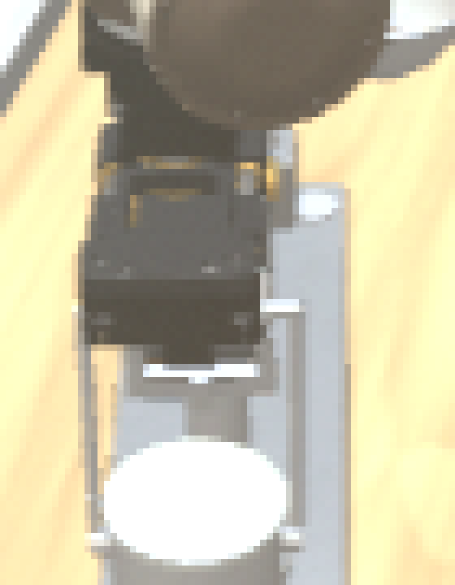

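```bash

python3 -m jog '[[0,-0.1,0,0,0,0],[0,-0.1,0,0,0,0],[0,-0.1,0,0,0,0],[0,0,0,0,0,0],[0,0,0,0,0,0]]' 
python3 -m jog '[[0,0,0,0,0,0],[0,0,0,0,0,0],[0,0,0,0,0,0],[0,0,0,0,0,0],[0,0,0,0,0,0]]' 
python3 -c "
from h import *
for i in range(4):
  snap('side','t');st=sense();print(st['tcp_pos'],st['wrist_force'],st['moment'])"
```

```text
time_s: 11.32
tcp_pos: [0.544, 0.104, 0.2249]
ee_rot: [[-0.969, -0.249, -0.002], [-0.249, 0.969, -0.0], [0.002, 0.0, -1.0]]
wrist_force: [0.2, -1.7, -4.1]
gripper_width: 0.198
time_s: 11.73
tcp_pos: [0.5448, 0.1042, 0.2257]
ee_rot: [[-0.968, -0.249, -0.0], [-0.249, 0.968, 0.0], [0.0, 0.0, -1.0]]
wrist_force: [-0.3, -0.6, -3.6]
gripper_width: 0.2
[0.54479793 0.10414773 0.2258136 ] [ 0.44627798 -1.18298516 -3.29094577] [-0.21252921  0.04419696 -0.05659631]
[0.54483116 0.10416369 0.22584231] [-0.62468715 -0.99441883 -4.01216106] [-0.24141266  0.03331474 -0.01684274]
[0.54487271 0.10413896 0.22587318] [-0.52498048 -1.45644373 -3.23764053] [-0.18802303  0.06826424 -0.01083019]
[0.54490903 0.1041212  0.22590086] [-0.8314812  -0.94955737 -3.43613237] [-0.21488026 -0.00077189 -0.00028574]
```

```bash

python3 -m jog '[[0,-0.05,0.1,0,0,0],[0,0,0.1,0,0,0],[0,0,0.1,0,0,0],[0,0,0,0,0,0],[0,0,0,0,0,0]]' 
python3 -m jog '[[0,0,0.05,0,0,0],[0,0,0.05,0,0,0],[0,0,0,0,0,0],[0,0,0,0,0,0],[0,0,0,0,0,0]]' 
python3 - <<'E'
from h import *
D={n:snap(n,n+'14') for n in('top','side')}
for i in range(3):
  snap('side','t');st=sense();print(st['tcp_pos'],st['wrist_force'])
a=cv2.imread('pics/side14.png')[130:260,225:325];cv2.imwrite('pics/b15.png',cv2.convertScaleAbs(cv2.resize(a,None,fx=4.5,fy=4.5,interpolation=3),alpha=1.5))
E
```

```text
time_s: 12.35
tcp_pos: [0.5454, 0.1033, 0.2232]
ee_rot: [[-0.968, -0.249, 0.001], [-0.249, 0.968, -0.0], [-0.001, -0.001, -1.0]]
wrist_force: [1.5, -2.2, -2.3]
gripper_width: 0.198
time_s: 12.77
tcp_pos: [0.5455, 0.1034, 0.2226]
ee_rot: [[-0.968, -0.249, 0.001], [-0.249, 0.968, 0.0], [-0.001, -0.0, -1.0]]
wrist_force: [1.2, -3.0, 0.4]
gripper_width: 0.199
[0.54545005 0.10344506 0.22244313] [ 1.03086165 -2.79498078  1.98810352]
[0.54544682 0.10346534 0.22245359] [ 2.24318419 -3.73905901  2.10150295]
[0.54546116 0.10345755 0.22245606] [ 1.17866561 -3.86186519  1.82472449]
```

View pics/b15.png

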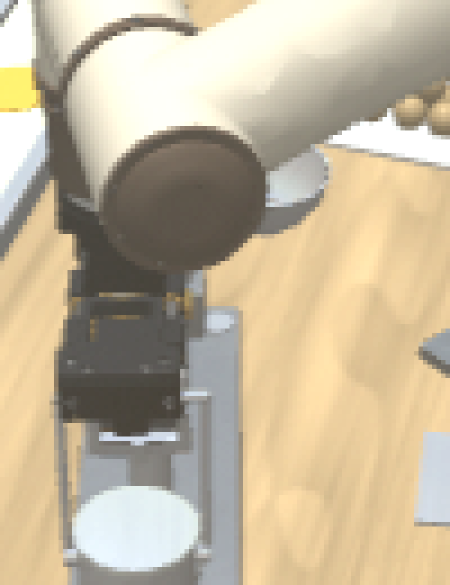

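```bash

python3 -m jog '[[0,-0.1,-0.05,0,0,0],[0,-0.05,0,0,0,0],[0,0,0,0,0,0],[0,0,0,0,0,0],[0,0,0,0,0,0]]' 
python3 -m jog '[[0,0,0,0,0,0],[0,0,0,0,0,0],[0,0,0,0,0,0],[0,0,0,0,0,0],[0,0,0,0,0,0]]' 3.4
python3 -m jog '[[0,0,0,0,0,0],[0,0,0,0,0,0],[0,0,0,0,0,0],[0,0,0,0,0,0],[0,0,0,0,0,0]]' 
python3 - <<'E'
from h import *
D={n:snap(n,n+'16') for n in('top','side')}
st=sense();print(st['tcp_pos'],st['wrist_force'])
a=cv2.imread('pics/side16.png')[190:280,225:315];b=cv2.imread('pics/top16.png')[180:240,190:250]
cv2.imwrite('pics/b16.png',cv2.convertScaleAbs(np.hstack([cv2.resize(x,(400,400),interpolation=3) for x in(a,b)]),alpha=1.5))
E
```

```text
time_s: 13.43
tcp_pos: [0.5454, 0.1028, 0.2222]
ee_rot: [[-0.968, -0.249, 0.0], [-0.249, 0.968, 0.001], [-0.0, 0.001, -1.0]]
wrist_force: [0.7, 2.1, -0.8]
gripper_width: 0.197
time_s: 13.85
tcp_pos: [0.5452, 0.1019, 0.2223]
ee_rot: [[-0.968, -0.249, -0.001], [-0.249, 0.968, -0.0], [0.001, -0.0, -1.0]]
wrist_force: [0.0, 0.4, -0.7]
gripper_width: 0.374
time_s: 14.27
tcp_pos: [0.5454, 0.1021, 0.2224]
ee_rot: [[-0.968, -0.249, -0.0], [-0.249, 0.968, -0.0], [0.0, -0.0, -1.0]]
wrist_force: [-0.3, -0.5, 0.2]
gripper_width: 0.395
[0.54536001 0.10205876 0.22238738] [ 0.27791252 -0.46627959 -0.0637848 ]
```

View pics/b16.png

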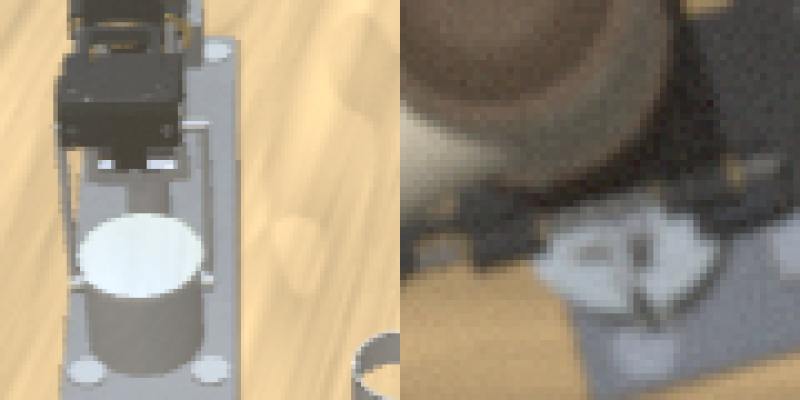

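```bash

python3 -m jog '[[0,0,-0.2,0,0,0],[0,0,-0.4,0,0,0],[0,0,-0.7,0,0,0],[0,0,-1,0,0,0],[0,0,-1.5,0,0,0]]' 
python3 -m jog '[[0,0,-2,0,0,0],[0,0,-2,0,0,0],[0,0,-1.2,0,0,0],[0,0,0,0,0,0],[0,0,0,0,0,0]]' 
python3 - <<'E'
from h import *
import pickle
c=pickle.load(open('d0.pkl','rb'))['top']
print('knob top only',onz(c,80+534/2.66,130+157/2.66,.262))
D={n:snap(n,n+'17') for n in('top','side')}
st=sense();print(st['tcp_pos'],st['wrist_force'])
a=cv2.imread('pics/side17.png')[140:290,205:355]
cv2.imwrite('pics/b17.png',cv2.convertScaleAbs(cv2.resize(a,(600,600),interpolation=3),alpha=1.5))
E
```

```text
time_s: 14.78
tcp_pos: [0.545, 0.1019, 0.2607]
ee_rot: [[-0.968, -0.249, -0.002], [-0.249, 0.968, -0.001], [0.002, -0.0, -1.0]]
wrist_force: [-0.1, 0.3, -0.1]
gripper_width: 0.392
time_s: 15.2
tcp_pos: [0.5455, 0.1023, 0.3134]
ee_rot: [[-0.968, -0.249, 0.002], [-0.249, 0.968, 0.001], [-0.002, 0.001, -1.0]]
wrist_force: [0.1, 0.3, -1.1]
gripper_width: 0.392
knob top only [ 0.57833495 -0.05793792  0.262     ]
[0.54483921 0.10199749 0.31156903] [-1.24613634  0.32179134 -0.04530972]
```

View pics/b17.png

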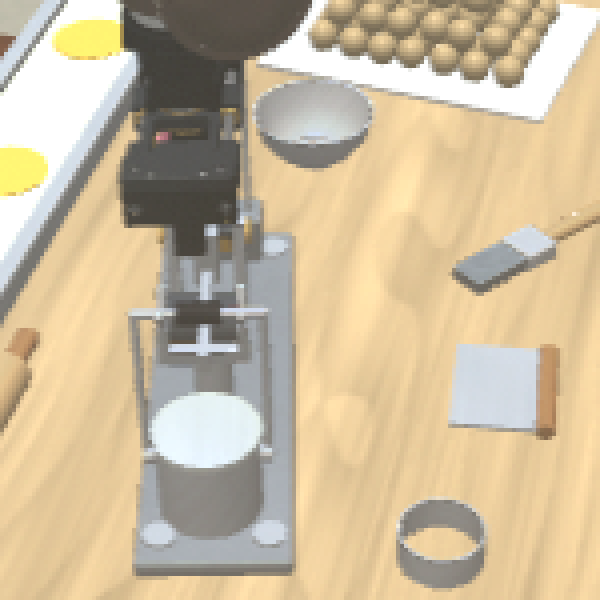

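```bash

python3 -m jog '[[0.05,-1.5,0,0,0,0],[0.05,-3,0,0,0,0],[0.1,-3.5,0,0,0,0],[0.1,-3.5,0,0,0,0],[0.05,-3,0,0,0,0]]' 
python3 -m jog '[[0,-1.6,0,0,0,0],[0,0,0,0,0,0],[0,0,0,0,0,0],[0,0,0,0,0,0],[0,0,0,0,0,0]]' 
python3 - <<'E'
from h import *
D={n:snap(n,n+'18') for n in('top','side')}
st=sense();print(st['tcp_pos'],st['wrist_force'])
a=cv2.imread('pics/side18.png')[140:240,215:315];b=cv2.imread('pics/top18.png')[130:230,220:320]
cv2.imwrite('pics/b18.png',cv2.convertScaleAbs(np.hstack([cv2.resize(x,(400,400),interpolation=3) for x in(a,b)]),alpha=1.5))
p=st['tcp_pos']
for n,x0,y0 in(('side',215,140),('top',220,130)):
  for q in(p+st['ee_rot'][:,1]*.017,p-st['ee_rot'][:,1]*.017): print(n,(proj(D[n],q)[0]-[x0,y0])*4)
E
```

```text
time_s: 15.72
tcp_pos: [0.5777, -0.0409, 0.3111]
ee_rot: [[-0.968, -0.249, -0.003], [-0.249, 0.968, -0.0], [0.003, 0.0, -1.0]]
wrist_force: [0.5, -0.3, -0.1]
gripper_width: 0.392
time_s: 16.13
tcp_pos: [0.5818, -0.0538, 0.312]
ee_rot: [[-0.968, -0.25, -0.001], [-0.25, 0.968, 0.0], [0.001, 0.0, -1.0]]
wrist_force: [-0.1, 0.3, -0.3]
gripper_width: 0.393
[ 0.58195951 -0.05369165  0.31240238] [ 0.1052274   0.43593469 -0.13646868]
side [159.81164454 122.45069998]
side [161.27275355  99.22607315]
top [211.18730073 222.94126934]
top [265.25348416 207.78174561]
```

View pics/b18.png

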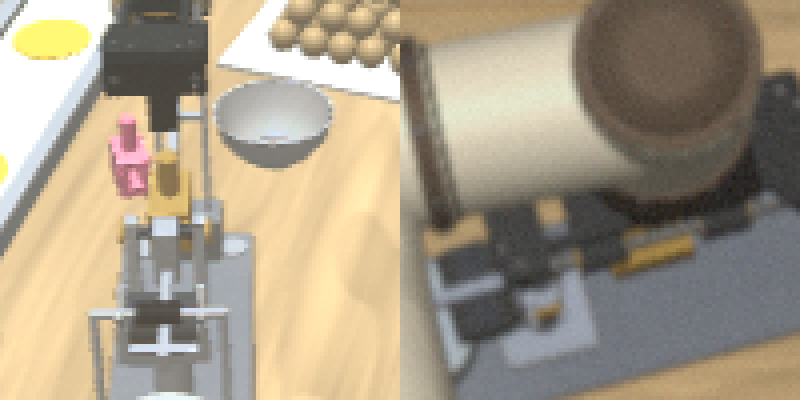

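```bash

python3 -m jog '[[0,0.2,0.5,0,0,0],[0,0,0.8,0,0,0],[0,0,0.8,0,0,0],[0,0,0.5,0,0,0],[0,0,0.3,0,0,0]]' 5
python3 -m jog '[[0,0,0.6,0,0,0],[0,0,0.8,0,0,0],[0,0,0.8,0,0,0],[0,0,0.5,0,0,0],[0,0,0,0,0,0]]' 
python3 - <<'E'
from h import *
D={n:snap(n,n+'19') for n in('top','side')}
st=sense();print(st['tcp_pos'],st['wrist_force'])
a=cv2.imread('pics/side19.png')[140:240,215:315];b=cv2.imread('pics/top19.png')[130:230,220:320]
cv2.imwrite('pics/b19.png',cv2.convertScaleAbs(np.hstack([cv2.resize(x,(400,400),interpolation=3) for x in(a,b)]),alpha=1.5))
E
```

```text
time_s: 16.65
tcp_pos: [0.581, -0.0527, 0.2818]
ee_rot: [[-0.968, -0.249, -0.002], [-0.249, 0.968, -0.0], [0.002, 0.0, -1.0]]
wrist_force: [0.5, -0.5, 0.2]
gripper_width: 0.564
time_s: 17.07
tcp_pos: [0.5808, -0.0528, 0.2546]
ee_rot: [[-0.969, -0.249, -0.003], [-0.249, 0.969, -0.0], [0.003, 0.001, -1.0]]
wrist_force: [0.0, 0.2, 0.3]
gripper_width: 0.574
[ 0.58164791 -0.05288637  0.25620494] [ 0.23288009 -0.54325847  0.25566446]
```

View pics/b19.png

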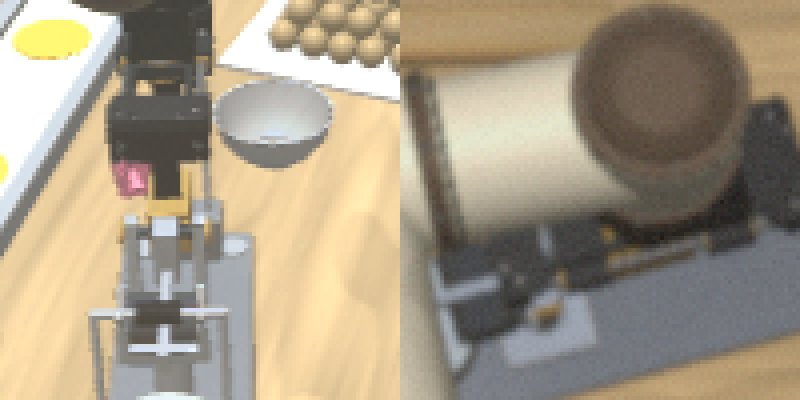

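```bash

python3 -m jog '[[0,-0.3,0,0,0,0],[0,-0.3,0,0,0,0],[0,-0.3,0,0,0,0],[0,-0.2,0,0,0,0],[0.02,-0.2,0,0,0,0]]' 
python3 -m jog '[[0,-0.2,0,0,0,0],[0,-0.2,0,0,0,0],[0,-0.3,0,0,0,0],[0,-0.4,0,0,0,0],[0.02,-0.4,0,0,0,0]]' 
python3 -m jog '[[0,-0.4,0,0,0,0],[0,-0.4,0,0,0,0],[0,-0.4,0,0,0,0],[0,-0.4,0,0,0,0],[0.02,-0.4,0,0,0,0]]' 
python3 - <<'E'
from h import *
D={n:snap(n,n+'20') for n in('top','side')}
st=sense();print(st['tcp_pos'],st['wrist_force'])
a=cv2.imread('pics/side20.png')[140:240,215:315];b=cv2.imread('pics/top20.png')[130:230,220:320]
cv2.imwrite('pics/b20.png',cv2.convertScaleAbs(np.hstack([cv2.resize(x,(400,400),interpolation=3) for x in(a,b)]),alpha=1.5))
E
```

```text
time_s: 17.58
tcp_pos: [0.5848, -0.0658, 0.2566]
ee_rot: [[-0.969, -0.249, 0.0], [-0.249, 0.969, 0.0], [-0.0, -0.0, -1.0]]
wrist_force: [-0.5, 0.1, -0.4]
gripper_width: 0.574
time_s: 18.0
tcp_pos: [0.5885, -0.0799, 0.2568]
ee_rot: [[-0.968, -0.25, 0.001], [-0.25, 0.968, 0.001], [-0.001, 0.0, -1.0]]
wrist_force: [-0.6, 3.1, 1.6]
gripper_width: 0.578
time_s: 18.42
tcp_pos: [0.593, -0.0999, 0.2563]
ee_rot: [[-0.968, -0.249, -0.0], [-0.249, 0.968, -0.0], [0.0, 0.0, -1.0]]
wrist_force: [-0.5, 2.0, 1.4]
gripper_width: 0.574
[ 0.59302556 -0.10034176  0.2561198 ] [-0.84344695 -0.02993302  0.25918709]
```

View pics/b20.png

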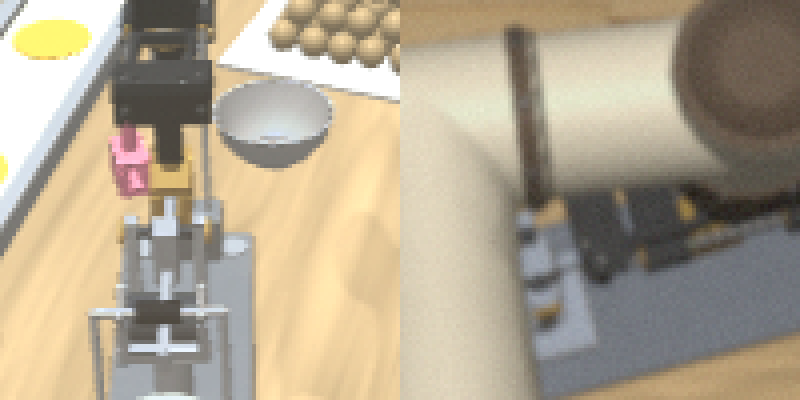

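```bash

python3 -m jog '[[0,-0.2,0,0,0,0],[0,-0.3,0,0,0,0],[0,-0.4,0,0,0,0],[0,-0.4,0,0,0,0],[0.02,-0.4,0,0,0,0]]' 
python3 -m jog '[[0,-0.4,0,0,0,0],[0,-0.4,0,0,0,0],[0,-0.4,0,0,0,0],[0,-0.4,0,0,0,0],[0.02,-0.4,0,0,0,0]]' 
python3 -m jog '[[0,-0.4,0,0,0,0],[0,-0.4,0,0,0,0],[0,-0.4,0,0,0,0],[0,-0.4,0,0,0,0],[0.02,-0.3,0,0,0,0]]' 
python3 -m jog '[[0,-0,0,0,0,0],[0,0,0,0,0,0],[0,0,0,0,0,0],[0,0,0,0,0,0],[0,0,0,0,0,0]]' 
python3 - <<'E'
from h import *
D={n:snap(n,n+'21') for n in('top','side')}
st=sense();print(st['tcp_pos'],st['wrist_force'])
a=cv2.imread('pics/side21.png')[140:240,215:315];b=cv2.imread('pics/top21.png')[130:230,280:380]
cv2.imwrite('pics/b21.png',cv2.convertScaleAbs(np.hstack([cv2.resize(x,(400,400),interpolation=3) for x in(a,b)]),alpha=1.5))
E
```

```text
time_s: 18.93
tcp_pos: [0.5971, -0.1163, 0.2563]
ee_rot: [[-0.968, -0.249, -0.0], [-0.249, 0.968, -0.0], [0.0, 0.0, -1.0]]
wrist_force: [-0.9, 2.4, 0.9]
gripper_width: 0.576
time_s: 19.35
tcp_pos: [0.6018, -0.1358, 0.2562]
ee_rot: [[-0.969, -0.249, -0.0], [-0.249, 0.969, -0.0], [0.0, 0.0, -1.0]]
wrist_force: [-0.4, 2.7, 0.2]
gripper_width: 0.579
time_s: 19.77
tcp_pos: [0.6065, -0.1543, 0.2563]
ee_rot: [[-0.969, -0.249, -0.0], [-0.249, 0.969, -0.0], [0.0, -0.0, -1.0]]
wrist_force: [0.4, 2.5, -0.7]
gripper_width: 0.573
time_s: 20.18
tcp_pos: [0.6064, -0.1538, 0.2565]
ee_rot: [[-0.968, -0.249, 0.0], [-0.249, 0.968, -0.0], [-0.0, -0.0, -1.0]]
wrist_force: [-0.0, -0.2, -0.1]
gripper_width: 0.573
[ 0.60639138 -0.15375415  0.2565051 ] [-0.21395953 -0.36679952  0.19999363]
```

View pics/b21.png

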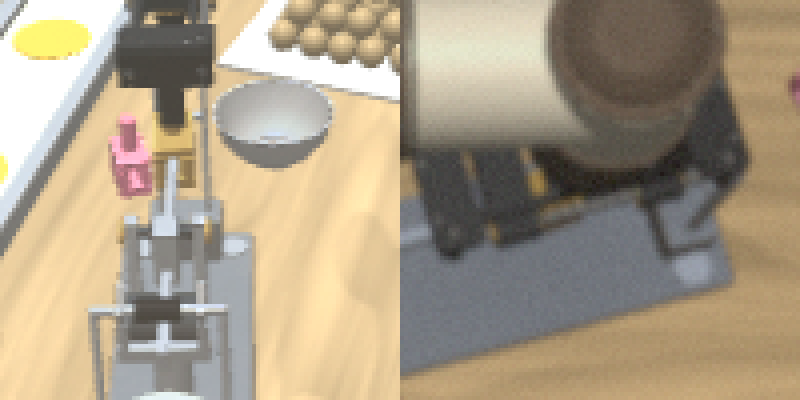

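```bash
cat > tilt.py <<'E'
from h import *
O=np.array([.5668,.0146]);Y=np.array([-.2375,.9714])
def bar(t):  # t negative load end down
    return np.r_[O+Y*.09*np.cos(t),.25+.09*np.sin(t)]
ref=cv2.cvtColor(cv2.imread('pics/side17.png'),cv2.COLOR_BGR2GRAY).astype(np.float32)
def shift(tag):
    g=cv2.cvtColor(cv2.imread(f'pics/{tag}.png'),cv2.COLOR_BGR2GRAY).astype(np.float32)
    x0,y0,x1,y1=240,236,274,268   # lid + upper side
    best=[]
    T=ref[y0:y1,x0:x1]
    R=cv2.matchTemplate(g[y0-8:y1+8,x0-4:x1+4],T,cv2.TM_SQDIFF)
    _,_,m,_=cv2.minMaxLoc(R);j,i=m
    def sub(a,b,c): return .5*(a-c)/(a-2*b+c)
    dv=i-8+(sub(R[i-1,j],R[i,j],R[i+1,j]) if 0<i<R.shape[0]-1 else 0)
    du=j-4+(sub(R[i,j-1],R[i,j],R[i,j+1]) if 0<j<R.shape[1]-1 else 0)
    return du,dv
def tilt(c,tag):
    du,dv=shift(tag)
    k=(proj(c,bar(0.0))-proj(c,bar(-.1)))[0]
    return -.1+.1*dv/k[1],du,dv
def measure(tag):
    c=snap('side',tag);st=sense()
    return tilt(c,tag),st['tcp_pos'],st['wrist_force']
E
python3 - <<'E'
from tilt import *
for i in range(3): print(measure('side22%d'%i))
c=capture('side');print(proj(c,bar(0))-proj(c,bar(-.1)))
E
```

```text
((np.float64(-0.08839353901296805), np.float32(-0.061725557), np.float32(-0.26644558)), array([ 0.60637887, -0.15376521,  0.25646822]), array([-0.60995649, -0.03607069,  0.58943417]))
((np.float64(-0.08851125324483376), np.float32(-0.061795443), np.float32(-0.26374325)), array([ 0.60637716, -0.15374554,  0.25645153]), array([ 0.34118601, -0.0305713 , -0.10505768]))
((np.float64(-0.08841384285180323), np.float32(-0.0625698), np.float32(-0.26597947)), array([ 0.60636856, -0.15373776,  0.25643696]), array([-0.42606175,  0.62411949,  1.09365013]))
[[-0.17105644 -2.29566599]]
```

```bash

python3 -m jog '[[0,-0.1,0,0,0,0],[0,-0.2,0,0,0,0],[0,-0.2,0,0,0,0],[0,0.1,0,0,0,0],[0,0.2,0,0,0,0]]' 
python3 -m jog '[[0,-0,0,0,0,0],[0,0,0,0,0,0],[0,0,0,0,0,0],[0,0,0,0,0,0],[0,0,0,0,0,0]]' 
python3 -c "
from tilt import *
for i in range(3): print(measure('side23%d'%i))"
python3 -m jog '[[0,-0,0,0,0,0],[0,0,0,0,0,0],[0,0,0,0,0,0],[0,0,0,0,0,0],[0,0,0,0,0,0]]' 
python3 -c "
from tilt import *
for i in range(3): print(measure('side24%d'%i))"
```

```text
time_s: 20.9
tcp_pos: [0.607, -0.1561, 0.2564]
ee_rot: [[-0.969, -0.249, 0.0], [-0.249, 0.969, -0.0], [-0.0, -0.0, -1.0]]
wrist_force: [-0.6, -0.3, -0.0]
gripper_width: 0.573
time_s: 21.32
tcp_pos: [0.6069, -0.1558, 0.2564]
ee_rot: [[-0.968, -0.249, 0.0], [-0.249, 0.968, -0.0], [-0.0, -0.0, -1.0]]
wrist_force: [-0.2, 0.3, 0.4]
gripper_width: 0.574
((np.float64(-0.06878442185770517), np.float32(-0.12601504), np.float32(-0.7166054)), array([ 0.60687039, -0.15575657,  0.25643706]), array([ 0.46029289, -0.26435103,  0.05077264]))
((np.float64(-0.06864248971577103), np.float32(-0.12389671), np.float32(-0.71986365)), array([ 0.6068718 , -0.15577507,  0.25640069]), array([-0.44416827,  0.10431465, -0.28086999]))
((np.float64(-0.06723827933760879), np.float32(-0.120616585), np.float32(-0.7520997)), array([ 0.60686166, -0.15576629,  0.25640806]), array([-0.36643398,  0.05945386, -0.07098755]))
time_s: 21.88
tcp_pos: [0.6069, -0.1557, 0.2564]
ee_rot: [[-0.968, -0.249, -0.0], [-0.249, 0.968, -0.0], [0.0, -0.0, -1.0]]
wrist_force: [-0.4, -0.6, -0.2]
gripper_width: 0.574
((np.float64(-0.06246487473874612), np.float32(-0.12922493), np.float32(-0.8616811)), array([ 0.60686445, -0.15572025,  0.25638522]), array([-1.06713121, -0.06855627, -0.8636365 ]))
((np.float64(-0.062446404606583246), np.float32(-0.13381472), np.float32(-0.86210513)), array([ 0.6068576 , -0.15571618,  0.25638391]), array([-0.34144785, -0.46591442, -0.61646574]))
((np.float64(-0.06235943822783845), np.float32(-0.13302238), np.float32(-0.8641016)), array([ 0.60685872, -0.15574425,  0.25639326]), array([-0.65562928, -0.07009877,  0.15860525]))
```

```bash

python3 -m jog '[[0,-0.2,0,0,0,0],[0,-0.1,0,0,0,0],[0,-0.2,0,0,0,0],[0,-0.2,0,0,0,0],[0,-0.2,0,0,0,0]]' 
python3 -m jog '[[0,-0.2,0,0,0,0],[0,-0.1,0,0,0,0],[0,0.1,0,0,0,0],[0,0.2,0,0,0,0],[0,0.1,0,0,0,0]]' 
python3 -m jog '[[0,-0,0,0,0,0],[0,0,0,0,0,0],[0,0,0,0,0,0],[0,0,0,0,0,0],[0,0,0,0,0,0]]' 
python3 -m jog '[[0,-0,0,0,0,0],[0,0,0,0,0,0],[0,0,0,0,0,0],[0,0,0,0,0,0],[0,0,0,0,0,0]]' 
python3 -c "
from tilt import *
for i in range(2): print(measure('side25%d'%i))"
python3 -m jog '[[0,-0,0,0,0,0],[0,0,0,0,0,0],[0,0,0,0,0,0],[0,0,0,0,0,0],[0,0,0,0,0,0]]' 
python3 -c "
from tilt import *
for i in range(2): print(measure('side26%d'%i))"
```

```text
time_s: 22.45
tcp_pos: [0.609, -0.1644, 0.2562]
ee_rot: [[-0.968, -0.249, -0.001], [-0.249, 0.968, 0.001], [0.0, 0.001, -1.0]]
wrist_force: [0.1, 1.4, 0.4]
gripper_width: 0.575
time_s: 22.87
tcp_pos: [0.6089, -0.1636, 0.2566]
ee_rot: [[-0.968, -0.249, 0.0], [-0.249, 0.968, -0.0], [-0.0, -0.0, -1.0]]
wrist_force: [0.3, 0.0, -1.0]
gripper_width: 0.573
time_s: 23.28
tcp_pos: [0.6089, -0.1635, 0.2564]
ee_rot: [[-0.968, -0.249, 0.0], [-0.249, 0.968, -0.0], [-0.0, -0.0, -1.0]]
wrist_force: [-0.4, 0.2, -0.0]
gripper_width: 0.578
time_s: 23.7
tcp_pos: [0.6089, -0.1635, 0.2564]
ee_rot: [[-0.968, -0.249, -0.0], [-0.249, 0.968, -0.0], [0.0, -0.0, -1.0]]
wrist_force: [-0.8, -0.2, 0.2]
gripper_width: 0.572
((np.float64(-0.015746663300588243), np.float32(-0.23784885), np.float32(-1.9341751)), array([ 0.60884457, -0.16349884,  0.25638631]), array([4.75830882e-01, 7.54084869e-01, 4.25861403e-04]))
((np.float64(-0.01577962458371006), np.float32(-0.23653476), np.float32(-1.9334185)), array([ 0.60886706, -0.16346573,  0.25642173]), array([-0.57658737,  0.49678479,  0.0771459 ]))
time_s: 24.22
tcp_pos: [0.6088, -0.1635, 0.2564]
ee_rot: [[-0.968, -0.249, -0.0], [-0.249, 0.968, -0.0], [0.0, 0.0, -1.0]]
wrist_force: [-0.5, 0.1, 0.6]
gripper_width: 0.572
((np.float64(-0.015677592600765636), np.float32(-0.2354432), np.float32(-1.9357607)), array([ 0.60885554, -0.16347436,  0.25640361]), array([-0.792794  , -0.17322852, -0.37757832]))
((np.float64(-0.015711553497436248), np.float32(-0.23844306), np.float32(-1.9349811)), array([ 0.60884506, -0.16349082,  0.25635206]), array([0.3497198 , 0.17448488, 0.04740584]))
```

```bash

python3 -m jog '[[0,0,-0.5,0,0,0],[0,0,-1,0,0,0],[0,0,-2,0,0,0],[0,0,-3,0,0,0],[0,0,-3,0,0,0]]' 
python3 -m jog '[[3,0,-2,0,0,0],[4,0,0,0,0,0],[4,0,0,0,0,0],[4,0,0,0,0,0],[2,0,0,0,0,0]]' 
python3 -m jog '[[0,-0,0,0,0,0],[0,0,0,0,0,0],[0,0,0,0,0,0],[0,0,0,0,0,0],[0,0,0,0,0,0]]' 
python3 - <<'E'
from tilt import *
print(measure('side27'))
ims=[]
for t in('side0','side27'):
  a=cv2.imread(f'pics/{t}.png')[145:220,235:285];ims.append(cv2.convertScaleAbs(cv2.resize(a,(400,600),interpolation=3),alpha=1.5))
cv2.imwrite('pics/b27.png',np.hstack(ims))
E
```

```text
time_s: 24.73
tcp_pos: [0.6085, -0.1636, 0.353]
ee_rot: [[-0.968, -0.249, -0.001], [-0.249, 0.968, -0.0], [0.001, -0.0, -1.0]]
wrist_force: [0.8, 0.3, -0.2]
gripper_width: 0.572
time_s: 25.15
tcp_pos: [0.4406, -0.2065, 0.3737]
ee_rot: [[-0.969, -0.248, 0.003], [-0.248, 0.969, -0.001], [-0.002, -0.001, -1.0]]
wrist_force: [-1.2, -1.3, 0.9]
gripper_width: 0.58
time_s: 25.57
tcp_pos: [0.4452, -0.2056, 0.3709]
ee_rot: [[-0.968, -0.25, -0.001], [-0.25, 0.968, 0.0], [0.001, 0.0, -1.0]]
wrist_force: [0.1, -0.2, -0.0]
gripper_width: 0.571
((np.float64(-0.01561040429009336), np.float32(-0.23793286), np.float32(-1.9373032)), array([ 0.44510592, -0.20558265,  0.37086653]), array([-0.38720865, -0.09707746, -0.31775904]))
```

View pics/b27.png

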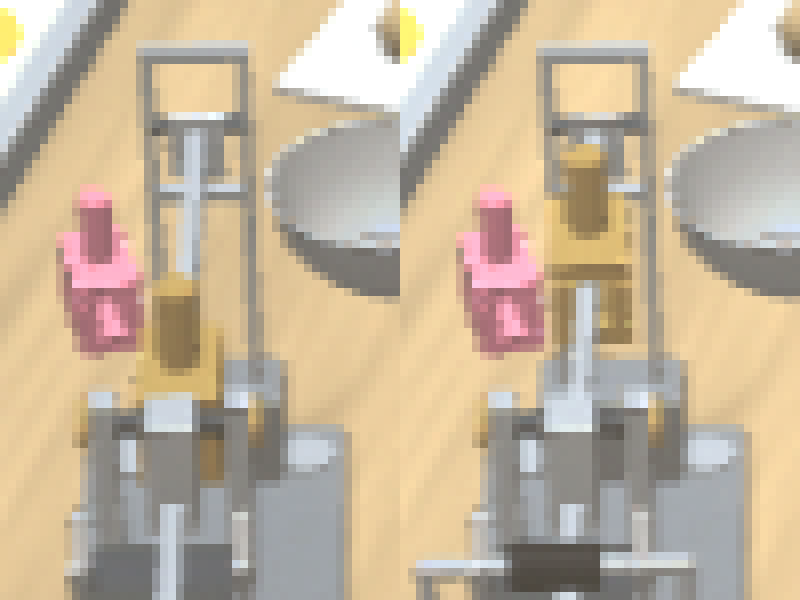

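View pics/side27.png

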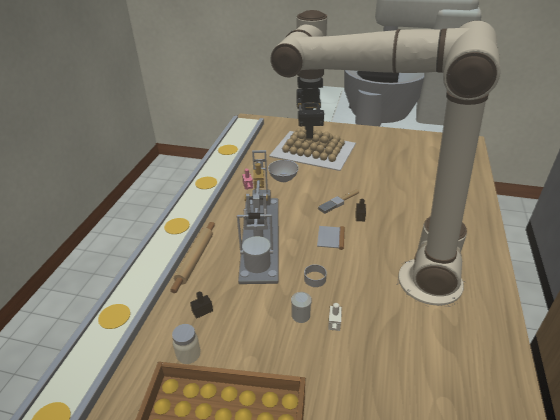

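```bash
python3 - <<'E'
from tilt import *
c=capture('side')
x0,y0,w,h,k=248,150,24,28,16
ims=[]
for t in('side0','side27'):
  a=cv2.imread(f'pics/{t}.png')[y0:y0+h,x0:x0+w];ims.append(cv2.convertScaleAbs(cv2.resize(a,None,fx=k,fy=k,interpolation=0),alpha=1.5))
X=np.array([.9714,.2375])
P=lambda x,y,z:np.r_[O+X*x+Y*y,z]
for n,q in dict(markL=P(-.025,-.288,.21),markR=P(.025,-.288,.21),gtop=P(0,-.288,.25),tip=P(0,-.299,.21),tip6=P(0,-.299,.216),tip30=P(0,-.299,.24),plate_barTop=P(0,-.275,.22)).items():
  u,v=proj(c,q)[0]; print(n,round(u,2),round(v,2),((u-x0+.5)*k,(v-y0+.5)*k))
cv2.imwrite('pics/b28.png',np.hstack(ims))
E
```

```text
markL 265.79 159.53 (np.float64(292.60963269809235), np.float64(160.4070925686524))
markR 252.15 159.71 (np.float64(74.37511459405414), np.float64(163.3108346561712))
gtop 258.46 150.04 (np.float64(175.37313539811385), np.float64(8.650771992166483))
tip 259.09 158.06 (np.float64(185.39089018713094), np.float64(136.93213397934187))
tip6 259.01 156.64 (np.float64(184.20517007433227), np.float64(114.31309708519939))
tip30 258.71 150.92 (np.float64(179.40748118584906), np.float64(22.791412664185373))
plate_barTop 258.7 159.1 (np.float64(179.12177793639785), np.float64(153.6766456641585))
```

View pics/b28.png

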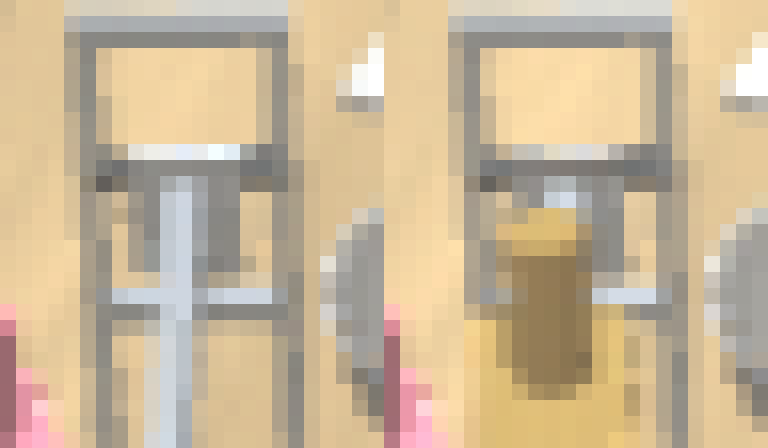

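```bash
python3 - <<'E'
from tilt import *
G=lambda t:cv2.cvtColor(cv2.imread(f'pics/{t}.png'),cv2.COLOR_BGR2GRAY).astype(float)
fs=[capture('side')['frame'].astype(float).mean(2) for _ in range(3)]
a=np.mean([G('side0')],0);b=G('side27')
for cols in((262,263),(260,263),(256,258)):
  print(cols);
  for r in range(155,171): print(r,a[r,cols[0]:cols[1]].mean().round(1),b[r,cols[0]:cols[1]].mean().round(1),np.mean([f[r,cols[0]:cols[1]].mean() for f in fs]).round(1))
E
```

```text
(262, 263)
155 140.0 146.0 138.7
156 141.0 145.0 139.0
157 140.0 145.0 138.7
158 140.0 145.0 138.0
159 156.0 119.0 119.2
160 90.0 77.0 75.8
161 95.0 98.0 98.0
162 95.0 100.0 98.8
163 90.0 94.0 93.2
164 91.0 94.0 93.2
165 91.0 94.0 93.2
166 90.0 94.0 93.4
167 112.0 113.0 112.0
168 142.0 146.0 146.8
169 89.0 121.0 112.7
170 125.0 131.0 121.1
(260, 263)
155 142.0 147.3 140.1
156 142.3 146.7 140.3
157 141.0 146.3 139.6
158 140.7 145.7 138.8
159 160.3 137.0 136.6
160 90.3 79.0 77.9
161 98.0 95.7 95.6
162 99.3 103.3 102.6
163 95.3 99.3 98.1
164 96.0 95.7 93.3
165 97.3 90.0 88.1
166 90.7 88.3 86.9
167 106.3 104.0 101.3
168 130.7 122.7 122.3
169 91.0 106.3 99.7
170 119.7 112.7 104.6
(256, 258)
155 143.0 148.0 141.2
156 143.0 147.5 141.1
157 144.0 149.5 142.4
158 145.0 150.0 142.9
159 154.5 129.0 127.9
160 90.5 84.5 84.1
161 91.0 94.0 93.8
162 97.0 101.0 99.4
163 94.5 118.0 111.1
164 98.0 127.0 117.7
165 103.0 115.0 106.3
166 103.0 86.0 80.7
167 132.0 88.5 83.0
168 141.5 88.5 83.6
169 95.0 85.5 80.3
170 119.0 86.5 81.1
```

```bash
python3 - <<'E'
from tilt import *
ims=[]
for t in('side0','side27','side17'):
  a=cv2.imread(f'pics/{t}.png')[200:236,236:276];ims.append(cv2.convertScaleAbs(cv2.resize(a,(266,240),interpolation=0),alpha=1.5))
cv2.imwrite('pics/b29.png',np.hstack(ims))
G=lambda t:cv2.cvtColor(cv2.imread(f'pics/{t}.png'),cv2.COLOR_BGR2GRAY).astype(np.float32)
A=G('side0');
for t in('side27','side17'):
  B=G(t)
  for (x0,x1) in((246,253),(258,264),(246,264)):
    y0,y1=223,233
    best=min((np.sum((cv2.warpAffine(B,np.float32([[1,0,-du],[0,1,-dv]]),(560,420))[y0:y1,x0:x1]-A[y0:y1,x0:x1])**2),dv,du) for dv in np.arange(-1,4,.05) for du in np.arange(-.5,.55,.1))
    print(t,x0,best)
E
```

```text
side27 246 (np.float32(1598.0172), np.float64(-0.1999999999999993), np.float64(-0.10000000000000009))
side27 258 (np.float32(698.00195), np.float64(8.881784197001252e-16), np.float64(-0.10000000000000009))
side27 246 (np.float32(4711.1714), np.float64(-0.0999999999999992), np.float64(-0.20000000000000007))
side17 246 (np.float32(2311.3071), np.float64(1.4000000000000021), np.float64(0.2999999999999998))
side17 258 (np.float32(1974.6753), np.float64(1.6500000000000021), np.float64(0.19999999999999984))
side17 246 (np.float32(8540.957), np.float64(1.5000000000000022), np.float64(0.19999999999999984))
```

View pics/b29.png

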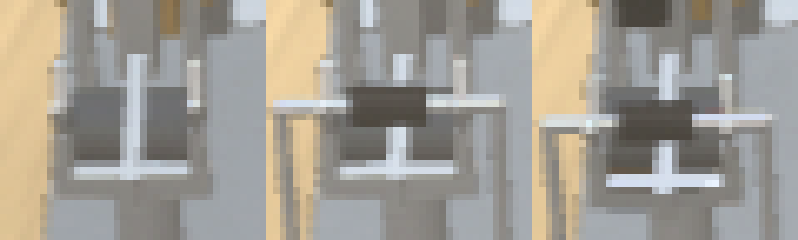

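```bash

python3 -m jog '[[-2,0,0,0,0,0],[-4,0,0,0,0,0],[-4,0,0,0,0,0],[-4,0,0,0,0,0],[-3,0,0,0,0,0]]' 
python3 -m jog '[[0,0,2,0,0,0],[0,0,3,0,0,0],[0,0,2,0,0,0],[0,0,1,0,0,0],[0,0,0,0,0,0]]' 
python3 - <<'E'
from tilt import *
print(measure('side30'))
a=cv2.imread('pics/side30.png')[130:230,215:315];cv2.imwrite('pics/b30.png',cv2.convertScaleAbs(cv2.resize(a,(500,500),interpolation=3),alpha=1.5))
E
```

```text
time_s: 26.23
tcp_pos: [0.6114, -0.1625, 0.3703]
ee_rot: [[-0.968, -0.25, -0.001], [-0.25, 0.968, 0.0], [0.001, 0.0, -1.0]]
wrist_force: [0.8, -1.1, 0.3]
gripper_width: 0.575
time_s: 26.65
tcp_pos: [0.6079, -0.1632, 0.2884]
ee_rot: [[-0.968, -0.249, -0.006], [-0.249, 0.968, 0.001], [0.006, 0.002, -1.0]]
wrist_force: [0.1, 0.6, 1.2]
gripper_width: 0.573
((np.float64(-0.015718369044359817), np.float32(-0.23722745), np.float32(-1.9348247)), array([ 0.60874767, -0.16362577,  0.29078348]), array([-0.22045344, -0.46420301,  1.18752298]))
```

View pics/b30.png

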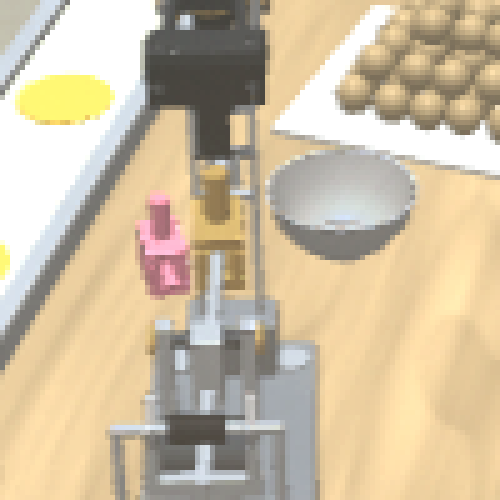

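```bash

python3 -m jog '[[0,0,1,0,0,0],[0,0,1.5,0,0,0],[0,0,1.5,0,0,0],[0,0,0.8,0,0,0],[0,0,0.4,0,0,0]]' 
python3 -m jog '[[0,-0.2,0,0,0,0],[0,-0.2,0,0,0,0],[0,-0.2,0,0,0,0],[0,-0.3,0,0,0,0],[0,-0.3,0,0,0,0]]' 
python3 -m jog '[[0,-0.3,0,0,0,0],[0,-0.3,0,0,0,0],[0,-0.3,0,0,0,0],[0,-0.2,0,0,0,0],[0,0,0,0,0,0]]' 
python3 -c "
from tilt import *
print(measure('side31'))"
python3 -m jog '[[0,-0.1,0,0,0,0],[0,-0.1,0,0,0,0],[0,0,0,0,0,0],[0,0,0,0,0,0],[0,0,0,0,0,0]]' 
python3 -m jog '[[0,0,0,0,0,0],[0,0,0,0,0,0],[0,0,0,0,0,0],[0,0,0,0,0,0],[0,0,0,0,0,0]]' 
python3 -c "
from tilt import *
print(measure('side32'))
print(measure('side33'))"
```

```text
time_s: 27.12
tcp_pos: [0.6087, -0.1635, 0.239]
ee_rot: [[-0.968, -0.249, -0.0], [-0.249, 0.968, 0.0], [0.0, 0.0, -1.0]]
wrist_force: [-0.1, 0.6, -0.5]
gripper_width: 0.573
time_s: 27.53
tcp_pos: [0.6122, -0.1752, 0.2401]
ee_rot: [[-0.968, -0.249, 0.001], [-0.249, 0.968, 0.0], [-0.001, -0.0, -1.0]]
wrist_force: [0.4, 0.7, -0.1]
gripper_width: 0.571
time_s: 27.95
tcp_pos: [0.6147, -0.1864, 0.2393]
ee_rot: [[-0.969, -0.249, -0.0], [-0.249, 0.969, -0.0], [0.0, -0.0, -1.0]]
wrist_force: [0.1, 0.1, 0.5]
gripper_width: 0.574
((np.float64(-0.01404917020180907), np.float32(-0.25990263), np.float32(-1.9731439)), array([ 0.6146457 , -0.18631223,  0.23938026]), array([-0.19689152, -0.1213644 ,  0.05451878]))
time_s: 28.42
tcp_pos: [0.6151, -0.1877, 0.2394]
ee_rot: [[-0.968, -0.249, -0.0], [-0.249, 0.968, -0.0], [0.0, -0.0, -1.0]]
wrist_force: [-0.1, 0.4, -0.3]
gripper_width: 0.578
time_s: 28.83
tcp_pos: [0.6151, -0.1877, 0.2394]
ee_rot: [[-0.968, -0.249, -0.0], [-0.249, 0.968, -0.0], [0.0, -0.0, -1.0]]
wrist_force: [-0.8, 0.3, -0.3]
gripper_width: 0.577
((np.float64(0.000254767419625726), np.float32(-0.27381), np.float32(-2.3015146)), array([ 0.61507517, -0.18769378,  0.23937347]), array([-0.55061107,  1.22970422, -0.34067805]))
((np.float64(0.0002108103874672168), np.float32(-0.27282923), np.float32(-2.3005054)), array([ 0.61507122, -0.18768565,  0.23936868]), array([ 0.09460304, -0.55350978, -0.47864555]))
```

```bash
python3 - <<'E'
from tilt import *
ims=[]
for t in('side30','side33'):
  a=cv2.imread(f'pics/{t}.png')[140:240,225:295];ims.append(cv2.convertScaleAbs(cv2.resize(a,(395,560),interpolation=3),alpha=1.5))
cv2.imwrite('pics/b33.png',np.hstack(ims)); snap('top','top33')
a=cv2.imread('pics/top33.png')[130:230,260:360];cv2.imwrite('pics/b34.png',cv2.convertScaleAbs(cv2.resize(a,(500,500),interpolation=3),alpha=1.5))
E
```

```text
(no output)
```

View pics/b33.png

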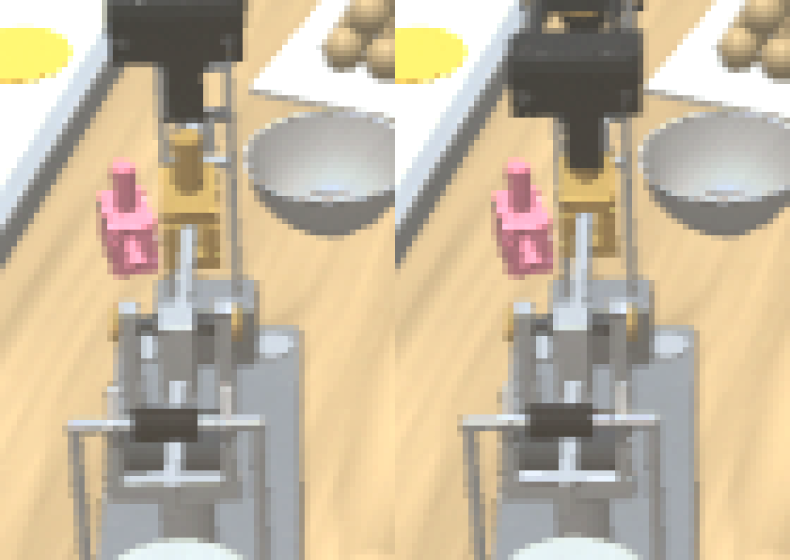

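View pics/b34.png

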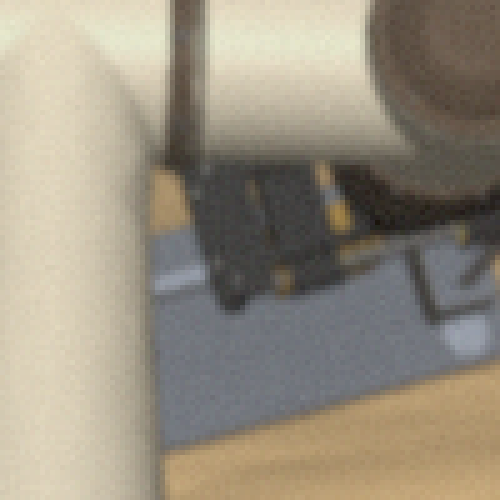

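```bash

python3 -m jog '[[0,-0.2,0,0,0,0],[0,-0.2,0,0,0,0],[0,-0.2,0,0,0,0],[0,-0.2,0,0,0,0],[0,-0.2,0,0,0,0]]' 
python3 -m jog '[[0,0,0,0,0,0],[0,0,0,0,0,0],[0,0,0,0,0,0],[0,0,0,0,0,0],[0,0,0,0,0,0]]' 
python3 -c "
from tilt import *
print(measure('side34'))"
python3 -m jog '[[0,0,0,0,0,0],[0,0,0,0,0,0],[0,0,0,0,0,0],[0,0,0,0,0,0],[0,0,0,0,0,0]]' 
python3 - <<'E'
from tilt import *
print(measure('side35'))
a=cv2.imread('pics/side35.png')[140:240,225:295];cv2.imwrite('pics/b35.png',cv2.convertScaleAbs(cv2.resize(a,(395,560),interpolation=3),alpha=1.5))
E
```

```text
time_s: 29.4
tcp_pos: [0.6176, -0.1976, 0.2393]
ee_rot: [[-0.969, -0.249, -0.0], [-0.249, 0.969, 0.0], [0.0, 0.0, -1.0]]
wrist_force: [-1.3, 0.8, -0.9]
gripper_width: 0.572
time_s: 29.82
tcp_pos: [0.6176, -0.1975, 0.2396]
ee_rot: [[-0.968, -0.249, 0.0], [-0.249, 0.968, -0.0], [-0.0, -0.0, -1.0]]
wrist_force: [0.6, 0.7, -0.8]
gripper_width: 0.572
((np.float64(0.06841637064758471), np.float32(-0.35983258), np.float32(-3.8662772)), array([ 0.61758629, -0.19744095,  0.2395436 ]), array([ 0.76558322, -0.50958532,  0.36856437]))
time_s: 30.28
tcp_pos: [0.6176, -0.1974, 0.2394]
ee_rot: [[-0.968, -0.249, -0.0], [-0.249, 0.968, -0.0], [0.0, -0.0, -1.0]]
wrist_force: [0.1, 0.4, -0.4]
gripper_width: 0.576
((np.float64(0.08603692216795383), np.float32(-0.33720663), np.float32(-4.2707863)), array([ 0.6175699 , -0.19739009,  0.23939477]), array([ 0.1835114 ,  0.51990083, -0.11335609]))
```

View pics/b35.png

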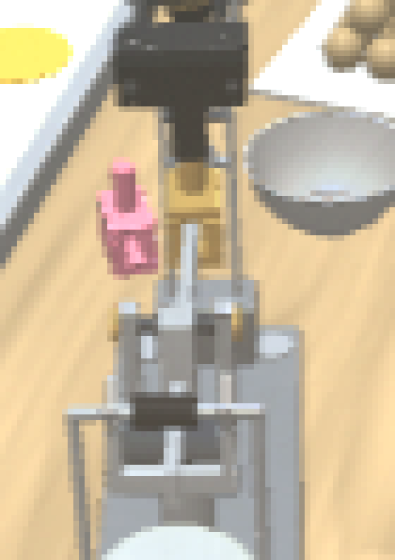

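```bash

python3 -m jog '[[0,-0.1,0,0,0,0],[0,-0.1,0,0,0,0],[0,0,0,0,0,0],[0,0,0,0,0,0],[0,0,0,0,0,0]]' 
python3 -m jog '[[0,0,0,0,0,0],[0,0,0,0,0,0],[0,0,0,0,0,0],[0,0,0,0,0,0],[0,0,0,0,0,0]]' 
python3 -c "
from tilt import *
print(measure('side36'))"
python3 -m jog '[[0,0,0,0,0,0],[0,0,0,0,0,0],[0,0,0,0,0,0],[0,0,0,0,0,0],[0,0,0,0,0,0]]' 
python3 - <<'E'
from tilt import *
print(measure('side37'))
E
```

```text
time_s: 30.75
tcp_pos: [0.6181, -0.1993, 0.2393]
ee_rot: [[-0.968, -0.249, -0.0], [-0.249, 0.968, 0.0], [0.0, 0.0, -1.0]]
wrist_force: [-0.3, -0.7, -0.0]
gripper_width: 0.572
time_s: 31.17
tcp_pos: [0.618, -0.1993, 0.2393]
ee_rot: [[-0.968, -0.249, -0.0], [-0.249, 0.968, 0.0], [0.0, 0.0, -1.0]]
wrist_force: [-1.0, 1.0, -0.4]
gripper_width: 0.576
((np.float64(0.08358387051922153), np.float32(-0.33776522), np.float32(-4.2144723)), array([ 0.61803109, -0.19931084,  0.239335  ]), array([-0.50304601,  1.15476995, -0.2144075 ]))
time_s: 31.63
tcp_pos: [0.6181, -0.1993, 0.2393]
ee_rot: [[-0.968, -0.249, -0.0], [-0.249, 0.968, 0.0], [0.0, 0.0, -1.0]]
wrist_force: [0.4, 0.5, 0.1]
gripper_width: 0.574
((np.float64(0.08353251375040313), np.float32(-0.33885384), np.float32(-4.2132936)), array([ 0.6180459 , -0.19928758,  0.23935593]), array([-0.02379545,  0.03218096, -0.86101107]))
```

```bash
python3 - <<'E'
from tilt import *
c=capture('side')
def sy(P): return (P[:2]-O)@Y,(P[:2]-O)@np.array([.9714,.2375])
print('27',sy(onz(c,257.9,164.4-.5,.268)), 'init',sy(onz(c,235+178/8,145+285/8,.268)))
p=sense()['tcp_pos'];print('tcp',sy(p))
a=cv2.imread('pics/side37.png')[145:205,235:285];cv2.imwrite('pics/b37.png',cv2.convertScaleAbs(cv2.resize(a,(500,600),interpolation=3),alpha=1.6))
E
```

```text
27 (np.float64(-0.16424918187688245), np.float64(-0.004072177612634877)) init (np.float64(-0.06347563878168784), np.float64(-0.006273824889305661))
tcp (np.float64(-0.2199739399596815), np.float64(-0.0010319233443938924))
```

View pics/b37.png

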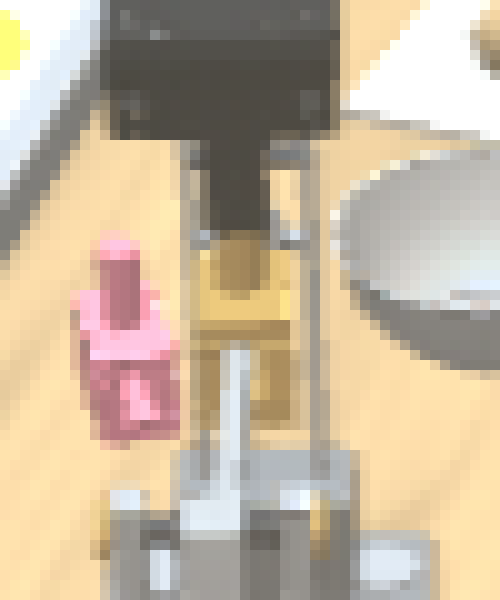

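```bash

python3 -m jog '[[0,0.3,0,0,0,0],[0,0.6,0,0,0,0],[0,0.7,0,0,0,0],[0,0.7,0,0,0,0],[-0.03,0.4,0,0,0,0]]' 
python3 -m jog '[[0,0.2,0,0,0,0],[0,0.2,0,0,0,0],[0,0.2,0,0,0,0],[0,0.3,0,0,0,0],[0,0.3,0,0,0,0]]' 
python3 -m jog '[[0,0.3,0,0,0,0],[0,0.3,0,0,0,0],[0,0.3,0,0,0,0],[-0.03,0.3,0,0,0,0],[0,0,0,0,0,0]]' 
python3 -m jog '[[0,-0.2,0,0,0,0],[0,-0.1,0,0,0,0],[0,0,0,0,0,0],[0,0,0,0,0,0],[0,0,0,0,0,0]]' 
python3 -m jog '[[0,0,0,0,0,0],[0,0,0,0,0,0],[0,0,0,0,0,0],[0,0,0,0,0,0],[0,0,0,0,0,0]]' 
python3 -m jog '[[0,0,0,0,0,0],[0,0,0,0,0,0],[0,0,0,0,0,0],[0,0,0,0,0,0],[0,0,0,0,0,0]]' 
python3 - <<'E'
from tilt import *
print(measure('side38'));p=sense()['tcp_pos'];print((p[:2]-O)@Y)
a=cv2.imread('pics/side38.png')[145:205,235:285];cv2.imwrite('pics/b38.png',cv2.convertScaleAbs(cv2.resize(a,(500,600),interpolation=3),alpha=1.6))
E
```

```text
time_s: 32.15
tcp_pos: [0.6114, -0.172, 0.2396]
ee_rot: [[-0.968, -0.25, 0.0], [-0.25, 0.968, 0.0], [-0.0, 0.0, -1.0]]
wrist_force: [0.1, -0.6, 0.6]
gripper_width: 0.58
time_s: 32.57
tcp_pos: [0.609, -0.1621, 0.24]
ee_rot: [[-0.969, -0.249, 0.001], [-0.249, 0.969, -0.001], [-0.001, -0.002, -1.0]]
wrist_force: [1.6, -2.3, 2.3]
gripper_width: 0.575
time_s: 32.98
tcp_pos: [0.6057, -0.1491, 0.2394]
ee_rot: [[-0.968, -0.25, -0.0], [-0.25, 0.968, 0.001], [0.0, 0.001, -1.0]]
wrist_force: [-0.4, -1.8, 1.1]
gripper_width: 0.573
time_s: 33.4
tcp_pos: [0.6065, -0.1525, 0.239]
ee_rot: [[-0.969, -0.249, -0.001], [-0.249, 0.969, 0.0], [0.001, 0.001, -1.0]]
wrist_force: [0.2, 0.5, 0.2]
gripper_width: 0.573
time_s: 33.82
tcp_pos: [0.6067, -0.1526, 0.2394]
ee_rot: [[-0.968, -0.249, 0.0], [-0.249, 0.968, 0.0], [-0.0, 0.0, -1.0]]
wrist_force: [0.2, -0.6, 1.6]
gripper_width: 0.575
time_s: 34.23
tcp_pos: [0.6067, -0.1527, 0.2394]
ee_rot: [[-0.968, -0.249, -0.0], [-0.249, 0.968, 0.0], [0.0, 0.0, -1.0]]
wrist_force: [-0.4, 0.1, -0.7]
gripper_width: 0.573
((np.float64(0.08337478252160044), np.float32(-0.3459819), np.float32(-4.2096725)), array([ 0.60668607, -0.15267071,  0.23939088]), array([-0.08230792,  0.33877217, -0.36237643]))
-0.17195970594047638
```

View pics/b38.png

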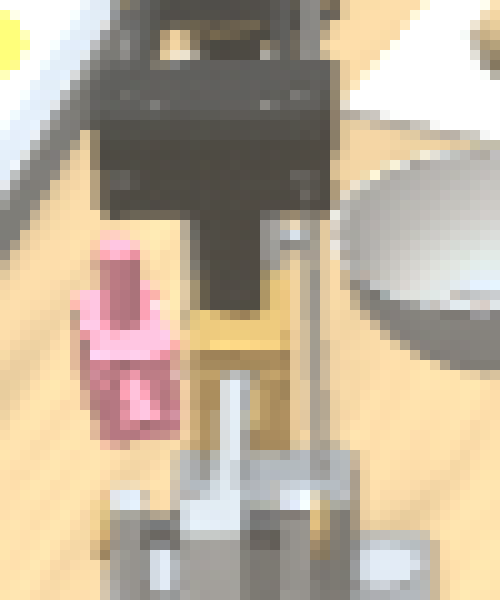

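```bash

python3 -m jog '[[0,0.2,0,0,0,0],[0,0.2,0,0,0,0],[0,0.2,0,0,0,0],[0,0.2,0,0,0,0],[0,0.3,0,0,0,0]]' 
python3 -m jog '[[0,-0.2,0,0,0,0],[0,-0.2,0,0,0,0],[0,0,0,0,0,0],[0,0,0,0,0,0],[0,0,0,0,0,0]]' 
python3 -m jog '[[0,0,0,0,0,0],[0,0,0,0,0,0],[0,0,0,0,0,0],[0,0,0,0,0,0],[0,0,0,0,0,0]]' 
python3 -m jog '[[0,0,-0.4,0,0,0],[0,0,0,0,0,0],[0,0,0,0,0,0],[0,0,0,0,0,0],[0,0,0,0,0,0]]' 
python3 - <<'E'
from tilt import *
print(measure('side39'));p=sense()['tcp_pos'];print((p[:2]-O)@Y)
E
```

```text
time_s: 34.7
tcp_pos: [0.604, -0.1422, 0.2396]
ee_rot: [[-0.968, -0.249, 0.0], [-0.249, 0.968, -0.001], [-0.0, -0.001, -1.0]]
wrist_force: [0.6, -2.6, 0.0]
gripper_width: 0.579
time_s: 35.12
tcp_pos: [0.6049, -0.1458, 0.2392]
ee_rot: [[-0.968, -0.249, -0.0], [-0.249, 0.968, 0.0], [0.0, 0.0, -1.0]]
wrist_force: [-0.2, -0.1, 1.2]
gripper_width: 0.57
time_s: 35.53
tcp_pos: [0.6049, -0.1459, 0.2394]
ee_rot: [[-0.968, -0.249, 0.0], [-0.249, 0.968, 0.0], [-0.0, 0.0, -1.0]]
wrist_force: [-0.6, -0.2, 0.3]
gripper_width: 0.575
time_s: 35.95
tcp_pos: [0.6049, -0.1459, 0.2434]
ee_rot: [[-0.968, -0.249, -0.0], [-0.249, 0.968, 0.0], [0.0, 0.0, -1.0]]
wrist_force: [0.1, -0.2, 0.0]
gripper_width: 0.576
((np.float64(0.06698421003603874), np.float32(-0.26770544), np.float32(-3.8333998)), array([ 0.60489176, -0.14590822,  0.24333751]), array([ 0.13142733, -0.57329481,  0.05341991]))
-0.16496447675498854
```

```bash

python3 -m jog '[[0,0.2,0,0,0,0],[0,0.2,0,0,0,0],[0,0.2,0,0,0,0],[0,0.3,0,0,0,0],[0,0.3,0,0,0,0]]' 
python3 -m jog '[[0,-0.2,0,0,0,0],[0,-0.2,0,0,0,0],[0,0,0,0,0,0],[0,0,0,0,0,0],[0,0,0,0,0,0]]' 
python3 -m jog '[[0,0,0,0,0,0],[0,0,0,0,0,0],[0,0,0,0,0,0],[0,0,0,0,0,0],[0,0,0,0,0,0]]' 
python3 -m jog '[[0,0,0,0,0,0],[0,0,0,0,0,0],[0,0,0,0,0,0],[0,0,0,0,0,0],[0,0,0,0,0,0]]' 
python3 - <<'E'
from tilt import *
print(measure('side40'));p=sense()['tcp_pos'];print((p[:2]-O)@Y)
E
python3 -m jog '[[0,0,0,0,0,0],[0,0,0,0,0,0],[0,0,0,0,0,0],[0,0,0,0,0,0],[0,0,0,0,0,0]]' 
python3 - <<'E'
from tilt import *
print(measure('side41'));p=sense()['tcp_pos'];print((p[:2]-O)@Y)
E
```

```text
time_s: 36.42
tcp_pos: [0.602, -0.1343, 0.2436]
ee_rot: [[-0.968, -0.249, 0.0], [-0.249, 0.968, -0.001], [-0.0, -0.001, -1.0]]
wrist_force: [1.0, -1.6, -0.7]
gripper_width: 0.575
time_s: 36.83
tcp_pos: [0.6029, -0.1381, 0.2433]
ee_rot: [[-0.968, -0.249, -0.0], [-0.249, 0.968, 0.0], [0.0, 0.0, -1.0]]
wrist_force: [-0.2, -0.7, 0.0]
gripper_width: 0.579
time_s: 37.25
tcp_pos: [0.6029, -0.1381, 0.2434]
ee_rot: [[-0.968, -0.249, -0.0], [-0.249, 0.968, 0.0], [0.0, 0.0, -1.0]]
wrist_force: [0.7, 0.4, -0.2]
gripper_width: 0.578
time_s: 37.67
tcp_pos: [0.6029, -0.1382, 0.2434]
ee_rot: [[-0.968, -0.249, 0.0], [-0.249, 0.968, -0.0], [-0.0, -0.0, -1.0]]
wrist_force: [0.4, -0.3, -0.2]
gripper_width: 0.578
((np.float64(0.024696662323951207), np.float32(-0.21292225), np.float32(-2.8626187)), array([ 0.60293972, -0.1381429 ,  0.24339731]), array([-0.3520682 , -0.3083828 ,  1.59719607]))
-0.1569576407488716
time_s: 38.13
tcp_pos: [0.603, -0.1381, 0.2434]
ee_rot: [[-0.968, -0.249, 0.0], [-0.249, 0.968, 0.0], [-0.0, 0.0, -1.0]]
wrist_force: [0.3, 0.6, 0.3]
gripper_width: 0.571
((np.float64(0.025024756261854936), np.float32(-0.21370591), np.float32(-2.8701508)), array([ 0.60295258, -0.13817318,  0.24341583]), array([0.31877863, 1.00437776, 0.8714587 ]))
-0.15699010861496235
```

```bash

python3 -m jog '[[0,0.2,0,0,0,0],[0,0.2,0,0,0,0],[0,0.2,0,0,0,0],[0,0.2,0,0,0,0],[0,0.2,0,0,0,0]]' 
python3 -m jog '[[0,-0.2,0,0,0,0],[0,-0.2,0,0,0,0],[0,0,0,0,0,0],[0,0,0,0,0,0],[0,0,0,0,0,0]]' 
python3 -m jog '[[0,0,0,0,0,0],[0,0,0,0,0,0],[0,0,0,0,0,0],[0,0,0,0,0,0],[0,0,0,0,0,0]]' 
python3 -m jog '[[0,0,0,0,0,0],[0,0,0,0,0,0],[0,0,0,0,0,0],[0,0,0,0,0,0],[0,0,0,0,0,0]]' 
python3 - <<'E'
from tilt import *
print(measure('side42'));p=sense()['tcp_pos'];print((p[:2]-O)@Y)
a=cv2.imread('pics/side42.png')[145:205,235:285];cv2.imwrite('pics/b42.png',cv2.convertScaleAbs(cv2.resize(a,(500,600),interpolation=3),alpha=1.6))
E
```

```text
time_s: 38.6
tcp_pos: [0.6005, -0.1285, 0.2436]
ee_rot: [[-0.968, -0.249, 0.0], [-0.249, 0.968, -0.001], [-0.0, -0.001, -1.0]]
wrist_force: [1.2, -2.0, 0.6]
gripper_width: 0.576
time_s: 39.02
tcp_pos: [0.6014, -0.1324, 0.2433]
ee_rot: [[-0.969, -0.249, -0.0], [-0.249, 0.969, 0.0], [0.0, 0.0, -1.0]]
wrist_force: [0.2, -0.2, -1.3]
gripper_width: 0.572
time_s: 39.43
tcp_pos: [0.6015, -0.1323, 0.2434]
ee_rot: [[-0.968, -0.249, -0.0], [-0.249, 0.968, 0.0], [0.0, 0.0, -1.0]]
wrist_force: [-0.3, 0.2, -0.7]
gripper_width: 0.579
time_s: 39.85
tcp_pos: [0.6015, -0.1323, 0.2434]
ee_rot: [[-0.968, -0.249, 0.0], [-0.249, 0.968, 0.0], [-0.0, 0.0, -1.0]]
wrist_force: [-0.0, -0.8, 0.6]
gripper_width: 0.575
((np.float64(-0.00417653242415747), np.float32(-0.17719717), np.float32(-2.1997867)), array([ 0.60146522, -0.13232955,  0.24341563]), array([ 0.01513199, -0.51824579, -0.23608453]))
-0.15096035556318035
```

View pics/b42.png

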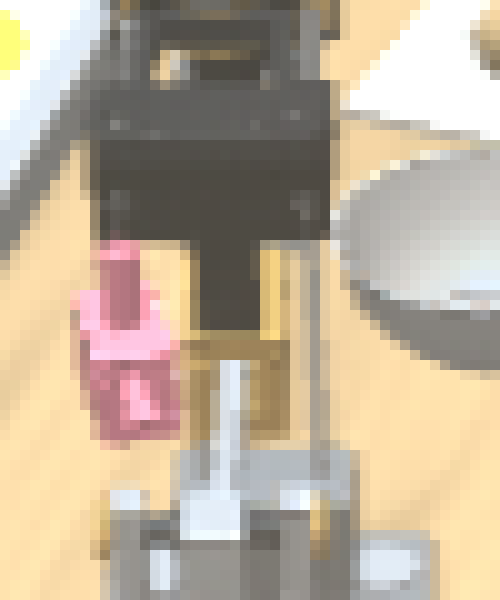

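```bash

python3 -m jog '[[0,0,-0.5,0,0,0],[0,0,-1,0,0,0],[0,0,-2,0,0,0],[0,0,-3,0,0,0],[0,0,-3,0,0,0]]' 
python3 -m jog '[[1,0,-3,0,0,0],[4,0,0,0,0,0],[4,0,0,0,0,0],[4,0,0,0,0,0],[3,0,0,0,0,0]]' 
python3 -m jog '[[0,-0,0,0,0,0],[0,0,0,0,0,0],[0,0,0,0,0,0],[0,0,0,0,0,0],[0,0,0,0,0,0]]' 
python3 -m jog '[[0,-0,0,0,0,0],[0,0,0,0,0,0],[0,0,0,0,0,0],[0,0,0,0,0,0],[0,0,0,0,0,0]]' 
python3 - <<'E'
from tilt import *
print(measure('side43'));print(measure('side44')); snap('top','top44')
ims=[]
for t in('side0','side27','side44'):
  a=cv2.imread(f'pics/{t}.png')[148:180,248:270];ims.append(cv2.convertScaleAbs(cv2.resize(a,None,fx=12,fy=12,interpolation=0),alpha=1.5))
cv2.imwrite('pics/b44.png',np.hstack(ims))
a=cv2.imread('pics/side44.png')[140:290,215:315]
cv2.imwrite('pics/b45.png',cv2.convertScaleAbs(cv2.resize(a,(400,600),interpolation=3),alpha=1.5))
E
```

```text
time_s: 40.32
tcp_pos: [0.6011, -0.1325, 0.34]
ee_rot: [[-0.968, -0.249, -0.001], [-0.249, 0.968, -0.0], [0.001, -0.0, -1.0]]
wrist_force: [0.3, 0.3, 0.0]
gripper_width: 0.574
time_s: 40.73
tcp_pos: [0.4439, -0.1728, 0.3701]
ee_rot: [[-0.968, -0.249, 0.002], [-0.249, 0.968, -0.0], [-0.002, -0.001, -1.0]]
wrist_force: [-0.1, 0.2, -0.9]
gripper_width: 0.573
time_s: 41.15
tcp_pos: [0.4474, -0.172, 0.3681]
ee_rot: [[-0.968, -0.25, -0.001], [-0.25, 0.968, 0.0], [0.001, 0.0, -1.0]]
wrist_force: [0.4, 0.3, -0.5]
gripper_width: 0.574
time_s: 41.57
tcp_pos: [0.4466, -0.1722, 0.3683]
ee_rot: [[-0.968, -0.249, -0.0], [-0.249, 0.968, -0.0], [0.0, 0.0, -1.0]]
wrist_force: [-0.0, 0.4, -0.5]
gripper_width: 0.578
((np.float64(-0.004149886881184839), np.float32(-0.18369356), np.float32(-2.2003984)), array([ 0.4465908 , -0.17219207,  0.36834645]), array([ 0.40313419, -0.35714878,  0.0515897 ]))
((np.float64(-0.0041006461774112934), np.float32(-0.18683748), np.float32(-2.2015288)), array([ 0.44653929, -0.17221391,  0.36837921]), array([-0.44771896, -0.81918726,  0.36566746]))
```

View pics/b44.png

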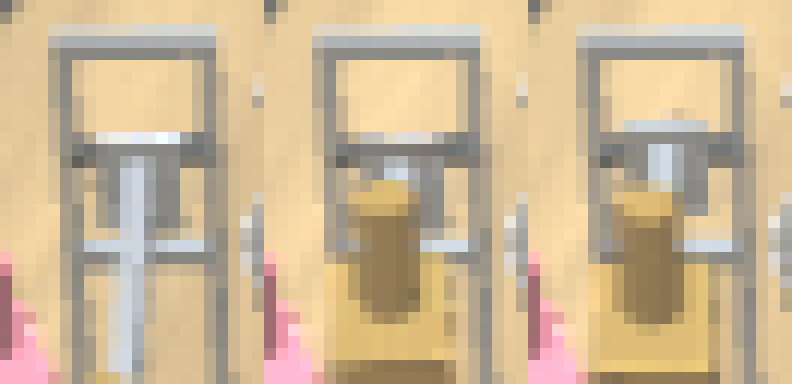

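View pics/b45.png

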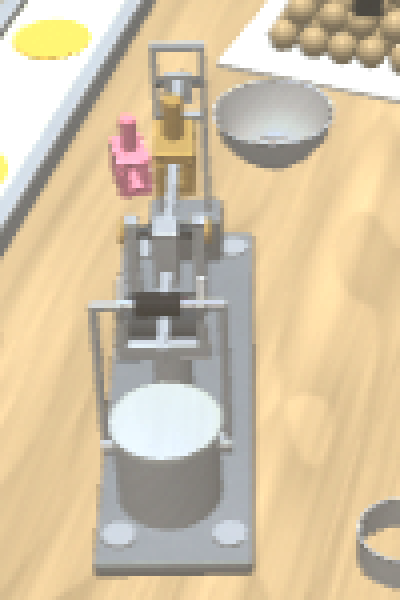

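View pics/top44.png

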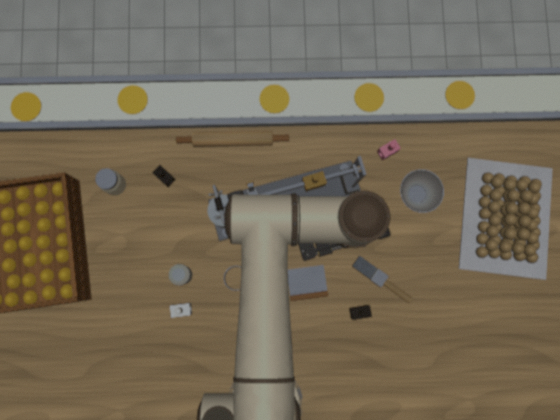

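```bash

python3 -m jog '[[-2,-0.7,0,0,0,0],[-4,-1,0,0,0,0],[-4,-1,0,0,0,0],[-4,0,0,0,0,0],[-2,0,0,0,0,0]]' 
python3 -m jog '[[0,0,0,0,0,0],[0,0,2,0,0,0],[0,0,2,0,0,0],[0,0,1,0,0,0],[0,0,0,0,0,0]]' 
python3 -m jog '[[0,0,0,0,0,0],[0,0,0,0,0,0],[0,0,0,0,0,0],[0,0,0,0,0,0],[0,0,0,0,0,0]]' 
python3 - <<'E'
from tilt import *
snap('side','side46');p=sense()['tcp_pos'];print(p,(p[:2]-O)@Y,(p[:2]-O)@np.array([.9714,.2375]))
a=cv2.imread('pics/side46.png')[145:205,235:285];cv2.imwrite('pics/b46.png',cv2.convertScaleAbs(cv2.resize(a,(400,480),interpolation=3),alpha=1.6))
E
```

```text
time_s: 42.13
tcp_pos: [0.6115, -0.1578, 0.3662]
ee_rot: [[-0.968, -0.249, -0.002], [-0.249, 0.968, 0.0], [0.001, 0.001, -1.0]]
wrist_force: [-0.2, 0.4, -0.5]
gripper_width: 0.575
time_s: 42.55
tcp_pos: [0.6066, -0.1584, 0.3157]
ee_rot: [[-0.969, -0.249, -0.005], [-0.249, 0.969, 0.001], [0.005, 0.002, -1.0]]
wrist_force: [-0.3, -0.2, -0.1]
gripper_width: 0.571
time_s: 42.97
tcp_pos: [0.6084, -0.1586, 0.3193]
ee_rot: [[-0.968, -0.249, 0.002], [-0.249, 0.968, -0.0], [-0.002, -0.0, -1.0]]
wrist_force: [-0.4, -0.3, -0.3]
gripper_width: 0.573
[ 0.60831431 -0.15850964  0.31900546] -0.1780183540069061 -0.0007865387523555215
```

View pics/b46.png

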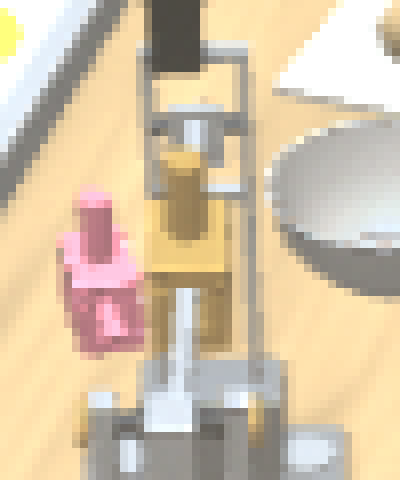

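```bash

python3 -m jog '[[0,0,1,0,0,0],[0,0,1.8,0,0,0],[0,0,1.8,0,0,0],[0,0,1.1,0,0,0],[0,0,0.6,0,0,0]]' 
python3 -m jog '[[0,0,0,0,0,0],[0,-0.2,0,0,0,0],[0,-0.2,0,0,0,0],[0,-0.1,0,0,0,0],[0,-0.1,0,0,0,0]]' 
python3 -m jog '[[0,-0.1,0,0,0,0],[0,-0.1,0,0,0,0],[0,-0.05,0,0,0,0],[0,0,0,0,0,0],[0,0,0,0,0,0]]' 
python3 -c "
from tilt import *
p=sense()['tcp_pos'];print(p,(p[:2]-O)@Y)"
python3 -m jog '[[0,0.2,0,0,0,0],[0,0.2,0,0,0,0],[0,0,0,0,0,0],[0,0,0,0,0,0],[0,0,0,0,0,0]]' 
python3 -m jog '[[0,0,-0.5,0,0,0],[0,0,-1,0,0,0],[0,0,-2,0,0,0],[0,0,-2,0,0,0],[0,0,-1,0,0,0]]' 
python3 -m jog '[[0,0,0,0,0,0],[0,0,0,0,0,0],[0,0,0,0,0,0],[0,0,0,0,0,0],[0,0,0,0,0,0]]' 
python3 - <<'E'
from tilt import *
print(measure('side47'))
ims=[]
for t in('side0','side27','side44','side47'):
  a=cv2.imread(f'pics/{t}.png')[148:180,248:267];ims.append(cv2.convertScaleAbs(cv2.resize(a,None,fx=10,fy=12,interpolation=0),alpha=1.5))
cv2.imwrite('pics/b47.png',np.hstack(ims))
E
```

```text
time_s: 43.43
tcp_pos: [0.6072, -0.1583, 0.2528]
ee_rot: [[-0.968, -0.249, -0.004], [-0.249, 0.969, 0.001], [0.004, 0.001, -1.0]]
wrist_force: [-0.3, -0.5, 0.2]
gripper_width: 0.573
time_s: 43.85
tcp_pos: [0.6101, -0.1643, 0.2562]
ee_rot: [[-0.968, -0.249, 0.002], [-0.249, 0.968, 0.0], [-0.002, -0.0, -1.0]]
wrist_force: [0.1, 1.7, -0.1]
gripper_width: 0.577
time_s: 44.27
tcp_pos: [0.6103, -0.1669, 0.2554]
ee_rot: [[-0.968, -0.249, 0.0], [-0.249, 0.968, -0.0], [-0.0, -0.0, -1.0]]
wrist_force: [-0.5, 0.9, -0.6]
gripper_width: 0.582
[ 0.61034322 -0.16686799  0.2554363 ] -0.18661952200363363
time_s: 44.68
tcp_pos: [0.6094, -0.1629, 0.2555]
ee_rot: [[-0.968, -0.249, 0.0], [-0.249, 0.968, -0.0], [-0.0, -0.0, -1.0]]
wrist_force: [0.0, 0.7, 0.4]
gripper_width: 0.576
time_s: 45.1
tcp_pos: [0.6103, -0.1634, 0.3244]
ee_rot: [[-0.968, -0.249, 0.005], [-0.249, 0.968, -0.002], [-0.005, -0.003, -1.0]]
wrist_force: [0.2, -0.7, 0.7]
gripper_width: 0.575
time_s: 45.52
tcp_pos: [0.6089, -0.1628, 0.3191]
ee_rot: [[-0.968, -0.249, -0.002], [-0.249, 0.968, 0.0], [0.002, 0.001, -1.0]]
wrist_force: [0.2, 0.1, 0.3]
gripper_width: 0.573
((np.float64(0.0029325503689179716), np.float32(-0.21879733), np.float32(-2.3629875)), array([ 0.60899667, -0.16279372,  0.31931368]), array([ 0.12910699,  0.4787294 , -0.28055549]))
```

View pics/b47.png

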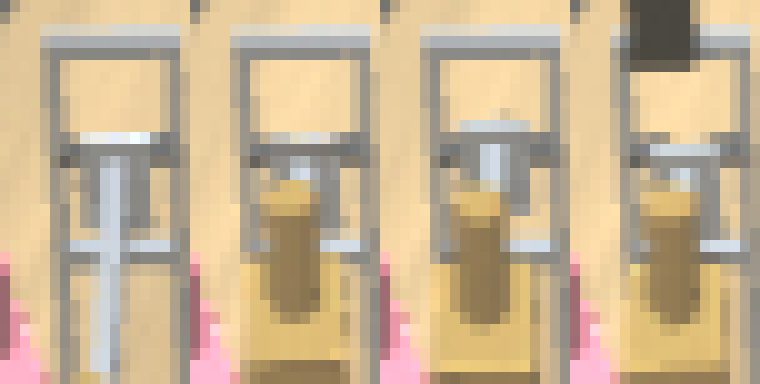

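```bash

python3 -m jog '[[0,0,0,0,0,0],[0,0,0,0,0,0],[0,0,0,0,0,0],[0,0,0,0,0,0],[0,0,0,0,0,0]]' 
python3 - <<'E'
from tilt import *
print(measure('side48'))
G=lambda t:cv2.cvtColor(cv2.imread(f'pics/{t}.png'),cv2.COLOR_BGR2GRAY).astype(float)
L=[G(t) for t in('side0','side27','side44','side47','side48')]
for r in range(156,170): print(r,[int(a[r,257:263].mean()) for a in L],[int(a[r,262]) for a in L])
E
```

```text
time_s: 45.98
tcp_pos: [0.6093, -0.1628, 0.3204]
ee_rot: [[-0.968, -0.249, 0.0], [-0.249, 0.968, -0.0], [-0.0, -0.0, -1.0]]
wrist_force: [-0.3, 0.8, -0.8]
gripper_width: 0.574
((np.float64(0.0027617397810191097), np.float32(-0.21501848), np.float32(-2.3590662)), array([ 0.60932609, -0.16285526,  0.32045352]), array([-0.88227377, -0.48845084,  0.02155576]))
156 [143, 148, 147, 149, 149] [141, 145, 145, 147, 147]
157 [142, 148, 144, 148, 148] [140, 145, 145, 146, 146]
158 [142, 147, 138, 148, 148] [140, 145, 132, 146, 146]
159 [159, 139, 92, 128, 128] [156, 119, 89, 102, 102]
160 [91, 81, 112, 137, 138] [90, 77, 91, 124, 124]
161 [103, 102, 112, 96, 96] [95, 98, 97, 99, 99]
162 [110, 114, 112, 113, 113] [95, 100, 96, 101, 100]
163 [108, 112, 111, 115, 114] [90, 94, 92, 95, 95]
164 [108, 111, 108, 113, 113] [91, 94, 91, 95, 95]
165 [111, 100, 112, 111, 111] [91, 94, 102, 95, 94]
166 [107, 85, 111, 89, 89] [90, 94, 143, 94, 95]
167 [121, 93, 104, 85, 86] [112, 113, 143, 95, 96]
168 [136, 102, 104, 103, 103] [142, 146, 146, 147, 147]
169 [108, 94, 86, 80, 83] [89, 121, 101, 78, 82]
```

```bash
python3 - <<'E'
from tilt import *
G=lambda t:cv2.cvtColor(cv2.imread(f'pics/{t}.png'),cv2.COLOR_BGR2GRAY).astype(float)
T=('side0','side17','side27','side36','side44','side48')
L=[G(t) for t in T]
for cols in((248,253),(258,263)):
  print(cols)
  for r in range(217,234): print(r,[int(a[r,cols[0]:cols[1]].mean()) for a in L])
ims=[cv2.convertScaleAbs(cv2.resize(cv2.imread(f'pics/{t}.png')[205:240,242:268],(130,245),interpolation=0),alpha=1.5) for t in T]
cv2.imwrite('pics/b49.png',np.hstack(ims))
E
```

```text
(248, 253)
217 [74, 67, 51, 77, 53, 52]
218 [73, 64, 52, 76, 52, 55]
219 [73, 52, 75, 73, 62, 76]
220 [69, 50, 72, 72, 72, 73]
221 [67, 56, 69, 68, 69, 69]
222 [63, 64, 65, 65, 65, 66]
223 [59, 60, 61, 146, 61, 62]
224 [95, 57, 108, 156, 76, 123]
225 [141, 58, 146, 99, 146, 147]
226 [125, 144, 117, 98, 159, 106]
227 [89, 147, 93, 97, 92, 95]
228 [88, 74, 91, 98, 90, 93]
229 [94, 85, 95, 112, 89, 99]
230 [108, 84, 112, 113, 104, 114]
231 [108, 91, 112, 112, 111, 113]
232 [108, 112, 112, 112, 112, 113]
233 [109, 112, 113, 113, 113, 114]
(258, 263)
217 [73, 107, 64, 75, 65, 64]
218 [72, 95, 65, 75, 63, 68]
219 [72, 63, 74, 74, 70, 74]
220 [70, 59, 72, 72, 72, 73]
221 [68, 66, 70, 70, 70, 71]
222 [64, 65, 66, 77, 66, 67]
223 [61, 61, 63, 146, 62, 63]
224 [121, 58, 121, 138, 96, 152]
225 [141, 73, 146, 99, 146, 147]
226 [104, 146, 103, 98, 136, 86]
227 [89, 149, 93, 97, 92, 94]
228 [88, 77, 92, 89, 90, 93]
229 [88, 85, 91, 85, 95, 89]
230 [83, 84, 85, 86, 85, 86]
231 [83, 84, 85, 86, 86, 86]
232 [82, 85, 86, 86, 86, 87]
233 [83, 85, 86, 90, 85, 87]
```

View pics/b49.png

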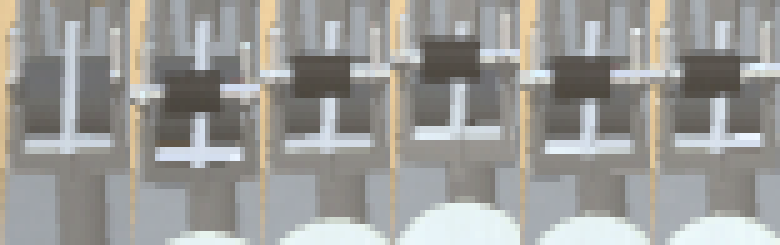

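```bash
cat > xp.py <<'E'
from tilt import *
def edges(g,c0,c1):
    p=g[218:232,c0:c1].mean(1); 
    # strip pixel mass above local backgrounds: top bg 61, bottom bg 92, white 147
    i=int(np.argmax(p)); 
    W=147.
    j=i
    while p[j-1]>120: j-=1
    k=i
    while p[k+1]>125: k+=1
    # top edge: pixel j-1 partial and j partial
    ft=(min(p[j],W)-61)/(W-61)+max(0,(p[j-1]-62))/(W-61) if j<k else 0
    fb=max(0,(min(p[k],W)-92)/(W-92))+max(0,(p[k+1]-93)/(W-92))
    return 218+(j+1-ft+k+fb)/2
def xt(tag):
    g=cv2.cvtColor(cv2.imread(f'pics/{tag}.png'),cv2.COLOR_BGR2GRAY).astype(float)
    return edges(g,248,253),edges(g,258,263)
a=xt('side17');b=xt('side36')
def xtilt(tag):
    m=xt(tag);return [round(-.1+.2*(a[i]-m[i])/(a[i]-b[i]),4) for i in(0,1)]
E
python3 -c "
from xp import *
for t in('0','17','27','31','33','38','39','40','41','42','43','44','47','48'): print(t,xt('side'+t),xtilt('side'+t))"
```

```text
0 (np.float64(225.64615221987316), np.float64(225.19429175475688)) [np.float64(-0.0077), np.float64(0.0145)]
17 (np.float64(227.0127906976744), np.float64(226.93720930232558)) [np.float64(-0.1), np.float64(-0.1)]
27 (np.float64(226.21454545454546), np.float64(225.23262156448203)) [np.float64(-0.0461), np.float64(0.012)]
31 (np.float64(225.26040169133194), np.float64(225.00602536997886)) [np.float64(0.0183), np.float64(0.0269)]
33 (np.float64(224.99883720930234), np.float64(225.01272727272726)) [np.float64(0.036), np.float64(0.0265)]
38 (np.float64(224.0473572938689), np.float64(224.0194291754757)) [np.float64(0.1002), np.float64(0.0918)]
39 (np.float64(225.28181818181818), np.float64(225.1509090909091)) [np.float64(0.0169), np.float64(0.0174)]
40 (np.float64(225.26221987315012), np.float64(224.99418604651163)) [np.float64(0.0182), np.float64(0.0277)]
41 (np.float64(225.26302325581395), np.float64(225.01511627906976)) [np.float64(0.0181), np.float64(0.0263)]
42 (np.float64(225.9127906976744), np.float64(225.70807610993657)) [np.float64(-0.0257), np.float64(-0.0192)]
43 (np.float64(225.92093023255813), np.float64(225.7106131078224)) [np.float64(-0.0263), np.float64(-0.0194)]
44 (np.float64(225.92093023255813), np.float64(225.71424947145877)) [np.float64(-0.0263), np.float64(-0.0196)]
47 (np.float64(225.26746300211417), np.float64(225.00232558139535)) [np.float64(0.0178), np.float64(0.0272)]
48 (np.float64(225.25902748414376), np.float64(224.99302325581397)) [np.float64(0.0184), np.float64(0.0278)]
```

```bash

python3 -m jog '[[0,0.8,0,0,0,0],[-0.03,1.0,0,0,0,0],[0,0.66,0,0,0,0],[0,0,1,0,0,0],[0,0,1,0,0,0]]' 
python3 -m jog '[[0,0,1.5,0,0,0],[0,0,1.5,0,0,0],[0,0,1.3,0,0,0],[0,0,0.9,0,0,0],[0,0,0.4,0,0,0]]' 
python3 -m jog '[[0,0,0,0,0,0],[0,0,0,0,0,0],[0,0,0,0,0,0],[0,0,0,0,0,0],[0,0,0,0,0,0]]' 
python3 -c "
from tilt import *
p=sense()['tcp_pos'];print(p,(p[:2]-O)@Y)"
```

```text
time_s: 46.45
tcp_pos: [0.6036, -0.1381, 0.3005]
ee_rot: [[-0.968, -0.25, 0.002], [-0.25, 0.968, 0.0], [-0.002, -0.0, -1.0]]
wrist_force: [0.4, -1.2, 0.0]
gripper_width: 0.571
time_s: 46.87
tcp_pos: [0.6024, -0.1389, 0.2417]
ee_rot: [[-0.969, -0.249, -0.004], [-0.249, 0.969, 0.0], [0.004, 0.001, -1.0]]
wrist_force: [0.5, 0.0, -0.1]
gripper_width: 0.579
time_s: 47.28
tcp_pos: [0.6038, -0.139, 0.2452]
ee_rot: [[-0.968, -0.249, 0.001], [-0.249, 0.968, -0.0], [-0.001, -0.0, -1.0]]
wrist_force: [0.4, 0.4, 0.1]
gripper_width: 0.577
[ 0.60376226 -0.13899465  0.24515908] -0.15798037579342133
```

Push 8 mm to −0.150, back off 4, settle, lift.

```bash

python3 -m jog '[[0,0.2,0,0,0,0],[0,0.2,0,0,0,0],[0,0.1,0,0,0,0],[0,0.1,0,0,0,0],[0,0.1,0,0,0,0]]' 
python3 -m jog '[[0,0.1,0,0,0,0],[0,0,0,0,0,0],[0,0,0,0,0,0],[0,-0.2,0,0,0,0],[0,-0.2,0,0,0,0]]' 
python3 -m jog '[[0,0,0,0,0,0],[0,0,0,0,0,0],[0,0,0,0,0,0],[0,0,0,0,0,0],[0,0,0,0,0,0]]' 
python3 -m jog '[[0,0,0,0,0,0],[0,0,0,0,0,0],[0,0,0,0,0,0],[0,0,0,0,0,0],[0,0,0,0,0,0]]' 
python3 - <<'E'
from xp import *
print(measure('side50'));print(xt('side50'),xtilt('side50'))
g=cv2.cvtColor(cv2.imread('pics/side50.png'),cv2.COLOR_BGR2GRAY).astype(float)
print([int(g[r,248:253].mean()) for r in range(223,229)],[int(g[r,258:263].mean()) for r in range(223,229)])
E
```

```text
time_s: 47.7
tcp_pos: [0.6018, -0.1323, 0.2446]
ee_rot: [[-0.968, -0.249, 0.0], [-0.249, 0.968, -0.0], [-0.0, -0.0, -1.0]]
wrist_force: [0.9, -1.0, 0.0]
gripper_width: 0.575
time_s: 48.12
tcp_pos: [0.6024, -0.1349, 0.2442]
ee_rot: [[-0.968, -0.249, -0.0], [-0.249, 0.968, 0.001], [0.0, 0.001, -1.0]]
wrist_force: [-1.4, 0.4, -1.0]
gripper_width: 0.576
time_s: 48.53
tcp_pos: [0.6025, -0.135, 0.2444]
ee_rot: [[-0.968, -0.249, -0.0], [-0.249, 0.968, 0.0], [0.0, 0.0, -1.0]]
wrist_force: [-0.3, 0.9, 0.1]
gripper_width: 0.579
time_s: 48.95
tcp_pos: [0.6025, -0.1351, 0.2444]
ee_rot: [[-0.968, -0.249, 0.0], [-0.249, 0.968, 0.0], [-0.0, 0.0, -1.0]]
wrist_force: [-0.8, -0.6, -0.1]
gripper_width: 0.576
((np.float64(-0.006667738153667654), np.float32(-0.19981277), np.float32(-2.142597)), array([ 0.6024703 , -0.13506966,  0.24441546]), array([ 0.8355169 ,  0.10903158, -0.82106802]))
(np.float64(225.75816067653278), np.float64(225.60866807610995)) [np.float64(-0.0153), np.float64(-0.0127)]
[62, 91, 147, 138, 93, 91] [63, 99, 147, 128, 92, 92]
```

```bash

python3 -m jog '[[0,-0.3,0,0,0,0],[0.02,-0.6,0,0,0,0],[0,-0.6,0,0,0,0],[0,-0.5,0,0,0,0],[0,-0.3,0,0,0,0]]' 
python3 -m jog '[[0,-0.2,0,0,0,0],[0,-0.2,0,0,0,0],[0,-0.1,0,0,0,0],[0,-0.1,0,0,0,0],[0,-0.1,0,0,0,0]]' 
python3 -m jog '[[0,-0.1,0,0,0,0],[0,0,0,0,0,0],[0,0,0,0,0,0],[0,0.2,0,0,0,0],[0,0.2,0,0,0,0]]' 
python3 -m jog '[[0,0,0,0,0,0],[0,0,0,0,0,0],[0,0,0,0,0,0],[0,0,0,0,0,0],[0,0,0,0,0,0]]' 
python3 -m jog '[[0,0,0,0,0,0],[0,0,0,0,0,0],[0,0,0,0,0,0],[0,0,0,0,0,0],[0,0,0,0,0,0]]' 
python3 - <<'E'
from xp import *
print(measure('side51'));print(xt('side51'),xtilt('side51'));p=sense()['tcp_pos'];print((p[:2]-O)@Y)
g=cv2.cvtColor(cv2.imread('pics/side51.png'),cv2.COLOR_BGR2GRAY).astype(float)
print([int(g[r,248:253].mean()) for r in range(223,229)],[int(g[r,258:263].mean()) for r in range(223,229)])
E
```

```text
time_s: 49.42
tcp_pos: [0.6082, -0.1584, 0.2443]
ee_rot: [[-0.969, -0.248, -0.0], [-0.248, 0.969, -0.0], [0.0, -0.0, -1.0]]
wrist_force: [-1.1, 1.4, -0.5]
gripper_width: 0.573
time_s: 49.83
tcp_pos: [0.6096, -0.1639, 0.2443]
ee_rot: [[-0.968, -0.249, -0.0], [-0.249, 0.968, 0.0], [0.0, 0.001, -1.0]]
wrist_force: [-0.7, 1.9, 0.2]
gripper_width: 0.576
time_s: 50.25
tcp_pos: [0.6091, -0.1615, 0.2446]
ee_rot: [[-0.969, -0.249, 0.0], [-0.249, 0.969, -0.001], [-0.0, -0.001, -1.0]]
wrist_force: [0.2, -0.7, 0.7]
gripper_width: 0.573
time_s: 50.67
tcp_pos: [0.609, -0.1613, 0.2444]
ee_rot: [[-0.968, -0.249, 0.0], [-0.249, 0.968, -0.0], [-0.0, -0.0, -1.0]]
wrist_force: [-0.3, 0.6, -0.2]
gripper_width: 0.576
time_s: 51.08
tcp_pos: [0.609, -0.1613, 0.2444]
ee_rot: [[-0.968, -0.249, -0.0], [-0.249, 0.968, 0.0], [0.0, 0.0, -1.0]]
wrist_force: [-0.3, 0.5, 0.4]
gripper_width: 0.569
((np.float64(-0.0037584018658948226), np.float32(-0.22049737), np.float32(-2.2093856)), array([ 0.6090181 , -0.16131417,  0.24438302]), array([-0.22308029,  0.34886517,  0.28146637]))
(np.float64(226.25454545454545), np.float64(225.25327695560253)) [np.float64(-0.0488), np.float64(0.0107)]
-0.1809098214869837
[61, 98, 146, 121, 93, 91] [62, 121, 146, 105, 93, 92]
```

```bash

python3 -m jog '[[0,0,-0.4,0,0,0],[0,0,-0.8,0,0,0],[0,0,-1.5,0,0,0],[0,0,-2.5,0,0,0],[0,0,-3,0,0,0]]' 
python3 -m jog '[[1,0,-3,0,0,0],[4,0,0,0,0,0],[4,0,0,0,0,0],[4,0,0,0,0,0],[3,0,0,0,0,0]]' 
python3 -m jog '[[0,0,0,0,0,0],[0,0,0,0,0,0],[0,0,0,0,0,0],[0,0,0,0,0,0],[0,0,0,0,0,0]]' 
python3 -m jog '[[0,0,0,0,0,0],[0,0,0,0,0,0],[0,0,0,0,0,0],[0,0,0,0,0,0],[0,0,0,0,0,0]]' 
python3 - <<'E'
from xp import *
for t in('side52','side53'):
  print(measure(t))
  g=cv2.cvtColor(cv2.imread(f'pics/{t}.png'),cv2.COLOR_BGR2GRAY).astype(float)
  print([int(g[r,248:253].mean()) for r in range(223,229)],[int(g[r,258:263].mean()) for r in range(223,229)],[int(g[r,262]) for r in range(157,170)])
ims=[]
for t in('side0','side27','side44','side53'):
  a=cv2.imread(f'pics/{t}.png')[148:180,248:267];ims.append(cv2.convertScaleAbs(cv2.resize(a,None,fx=10,fy=12,interpolation=0),alpha=1.5))
cv2.imwrite('pics/b53.png',np.hstack(ims))
E
```

```text
time_s: 51.55
tcp_pos: [0.6083, -0.1612, 0.3264]
ee_rot: [[-0.968, -0.249, -0.003], [-0.249, 0.968, 0.0], [0.003, 0.001, -1.0]]
wrist_force: [0.6, -0.1, 0.5]
gripper_width: 0.57
time_s: 51.97
tcp_pos: [0.4515, -0.2016, 0.3579]
ee_rot: [[-0.969, -0.249, 0.002], [-0.249, 0.969, -0.0], [-0.002, -0.001, -1.0]]
wrist_force: [0.5, -0.1, 0.1]
gripper_width: 0.576
time_s: 52.38
tcp_pos: [0.455, -0.2009, 0.356]
ee_rot: [[-0.968, -0.25, -0.001], [-0.25, 0.968, 0.0], [0.001, 0.0, -1.0]]
wrist_force: [0.4, -0.3, -0.1]
gripper_width: 0.576
time_s: 52.8
tcp_pos: [0.4542, -0.2011, 0.3563]
ee_rot: [[-0.968, -0.249, -0.0], [-0.249, 0.968, 0.0], [0.0, 0.0, -1.0]]
wrist_force: [0.6, -0.3, -0.3]
gripper_width: 0.578
((np.float64(-0.0036373966985145806), np.float32(-0.21896078), np.float32(-2.2121634)), array([ 0.45412903, -0.20110022,  0.35632113]), array([0.82065939, 0.52185755, 0.0590214 ]))
[62, 98, 146, 121, 93, 91] [63, 121, 146, 105, 93, 92] [145, 145, 133, 89, 98, 99, 93, 94, 94, 94, 110, 146, 101]
((np.float64(-0.0037198258703073916), np.float32(-0.21788357), np.float32(-2.2102711)), array([ 0.45408226, -0.20113497,  0.35635305]), array([ 0.55233209, -0.10106256, -0.44282023]))
[62, 98, 146, 121, 93, 92] [63, 121, 146, 105, 93, 92] [145, 146, 133, 89, 98, 100, 94, 94, 94, 94, 110, 147, 101]
```

View pics/b53.png

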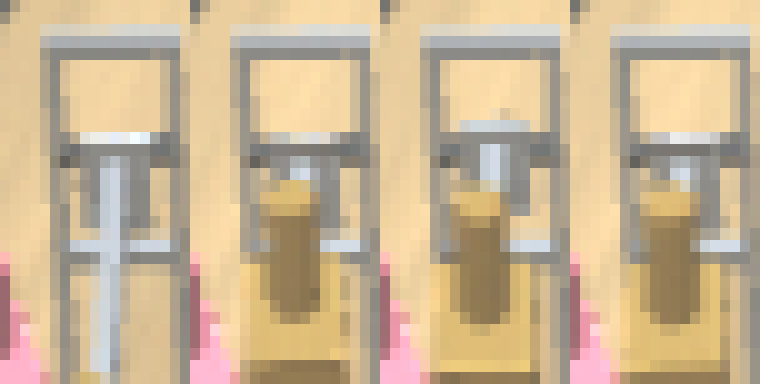

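View pics/side53.png

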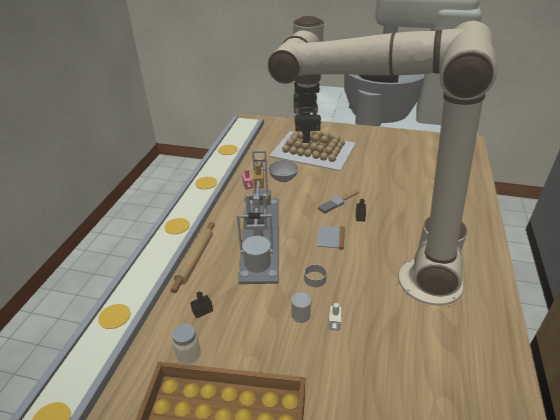

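```bash
python3 -c "
from station import finish_job
print(finish_job())"
```

```text
the job is handed in; nothing more can be done
None
```

I hung the pail by its bar in the cradle and let go, then pushed the poise along the beam by its knob until the beam floated level. I handed the job in at about 53 s of the 72 s; no verdict is reported.

**Last checks**
- **Tilt:** the beam was still, with identical readings before and after I withdrew the arm. The cradle's cross piece gave about +0.002 rad, taken as the middle of its positions at the two stops. Its left half read −0.003 and its right half +0.008.
- **Pointer:** the guard picture shows the end plate back at its starting height, in line with the level marks. The pointer itself is only a pixel or so there, so this is good to about 0.007 rad.
- **Contact and bystanders:** the gripper was clear of everything, about 0.36 m up. By eye, nothing else in the pictures had moved. The wrist force never showed more than about 6.5 N at the readings, and that was while seating the bar.

**What disagreed**
- **Pail height as a tilt gauge:** this reading differed from the pointer by up to about 0.025 rad after a reversal, because the pail shifts a little in the notches. I stopped using it.
- **Extra poise moves:** I left the first good balance to find the upper stop, because I wanted a firm level reference. The poise then went past level and took several corrections to bring back.

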